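Cover the casting on the bench scale

ROBOT

A 7-joint arm with a two-finger parallel gripper is mounted at the origin on the work surface. World frame = base frame: x ahead of the robot, y to its left, z up, the work surface at z = 0. Lengths are in m, angles in degrees, forces in N, time in s.
With the tool pointing down it reaches from about 0.425 to 0.875 m from the base axis. Payload 4.7 kg.
Tool frame: the origin (TCP) lies on the mounting face of the last link; the fingertips stand 182 mm ahead of it and the grasp point (between the pads) lies 164 mm ahead of it; z points along the fingers, y is the line along which they close (so a half turn about z gives the same grasp; the last joint's range is limited). The gripper opens to 87 mm and grips with 3 to 60 N. Pads are 19 mm wide; open, the fingers measure 117 mm over their backs; the gripper's body (75 mm by 190 mm) begins 51 mm behind the grasp point.
Start: joints at [75.579, 18.392, -4.016, 83.108, 1.295, 78.541, -3.26], TCP at [0.171, -0.627, 0.405] pointing down, gripper open.
Joint ranges: [-163.93, 163.93], [-17.29, 119.83], [-79.2, 71.16], [3.27, 140.29], [-89.18, 269.18], [5.43, 117.66], [-154.24, 154.24]. Speed limits (degrees/s): [147.25, 147.25, 180, 180, 180, 180, 180].

INTERFACE

Orientations are given as [roll, pitch, yaw] about the fixed x, y, z axes, in that order (R = Rz(yaw) Ry(pitch) Rx(roll)).
In Python, from cell import env gives the robot as it stands.
- The arm moves only by the tool servo_tool, never from a script. Its argument "plan" is a list of rows, each an object with "xyz": the shift along the tool's x, y, z in cm, a list of three; "twist": the turn, a rotation vector about the tool's x, y, z in degrees, a list of three; "jaw": the closure, from 0 (fully open) to 1 (shut). In form: [{"xyz": [x, y, z], "twist": [wx, wy, wz], "jaw": jaw}, ...]. A call has 1 to 10 rows; each row is the pose to reach, as a shift and turn from the pose commanded when the call began, along the tool's axes at that moment; what a row does not reach only later rows make up. A row lasts 1/12 s, in which the tool goes at most 41.7 mm and 7.16 degrees, less where a joint would pass 70% of its speed; a pose out of reach is approached as far as the arm can. A call with a gripper value outside its range is refused whole. The fingers move at their own pace and stop on an object; "newtons" is the grip in N (left out, the last holds). Time passes only in rows, so rows that repeat a pose let the fingers close. It gives the time, the measured TCP pose, the force, the opening and the grip force at its end, in the units of the state.
- env.get_obs(): the state, without advancing time (a new reading comes with each control period).
- env.read_camera(name): name is "scene" or "top" or "wrist"; returns a dict with "img" (420x560x3 uint8, red, green, blue), "camera_matrix" (3x3 intrinsics, pixels), "R" (3x3) and "t" (3): a world point X has camera coordinates R X + t. Camera axes: x right, y down, z forward; pixel columns grow to the right and rows downward; lengths in m; the calibration is good to about 2 mm. A picture is of the moment at which its call begins. There is no depth.
- env.sign_off(): hands the job in; it is judged then, once.
The state is a dict: "time_s": time; "qpos": joint angles; "joint_velocities": joint speeds; "effort": joint torques, N m; "tool_pos": TCP position; "tool_rot": TCP orientation; "force": force on the tool from outside, world axes, zero at the start; "wrist_torque": the same for the moment, N m; "grip_width": finger opening in m; "grasp_force": force on a finger pad.
Only numpy, scipy, OpenCV 4.12 (cv2) and the standard library are available. Lean on these libraries where they do the work, as an engineer would, in place of code of your own. Each camera call takes 0.05 s, during which the arm holds its last target. There are 200 camera calls.

TASK

The oblong metal cover was left standing with its open side up: turn it over and set it gently, open side down, over the brass casting on the bench scale, centred round the pan, squared up with it and flat on the deck. Turn it over in two goes: lay it on its side on the cork mat and let go of it, then take it from the other side, turn it the rest of the way and place it. Do not knock the casting or the lamp, and leave the shallow dish, the jar and the marker where they are.

Things in the scene. Friction and masses are not known exactly. Their poses are not given: they have to be found in the camera images.
- cover: the cover: an aluminium box open on one side, 58 mm wide (its own x) by 80 mm long (its own y) by 70 mm high (its own z), walls and closed bottom 4 mm thick, about 0.18 kg. Origin at the middle of the outside of the closed bottom; z points from the closed bottom to the open side. It starts open side up on the bench, on the robot's left or right
- cover_mid (a point): the centre of the cover, 35 mm from the closed bottom; axes as the cover's
- cover_mouth (a point): the centre of the cover's open side, 70 mm from the closed bottom; axes as the cover's
- mat: the cork mat fixed on the bench in front of the robot, 150 mm (x) by 130 mm (y) by 4 mm thick; origin under its centre
- mat_top (a point): the centre of the mat's upper face
- scale: the white bench scale, fixed, on the other side from the cover: a flat body 170 mm (its x) by 200 mm (its y) by 45 mm high, whose upper face is the deck; a display panel 30 mm wide by 150 mm long stands 5 mm above the deck along its -x edge (67 mm from the centre). Origin under its centre
- pan (a point): the point at deck height (45 mm above the bench) in the middle of the scale's pan, a small steel plate 30 mm (x) by 50 mm (y) that stands 5 mm above the deck; axes as the scale's: the cover's 80 mm length belongs along y, either way round
- casting: the brass casting on the pan, 24 mm across the foot, 40 mm tall, loose, about 60 g; origin at the middle of its foot
- lamp: bench lamp, fixed, standing just off one end (+y or -y) of the scale, 140 mm from the pan's middle: a round foot 70 mm across, a 16 mm post and a round shade 92 mm across from 275 to 316 mm above the bench. Origin under its foot
- jar: a small white jar, 48 mm across and 55 mm tall, loose, standing off the other end of the scale; origin under its centre
- dish: a shallow aluminium dish (not the cover), 62 by 94 mm and 26 mm high, loose, standing near the cover on the robot's side; origin under its centre
- marker: a marker pen 130 mm long (its y) and 17 mm thick, loose, lying on the bench beyond the cover; origin under its middle
- tray: a wooden sorting tray, fixed, 130 mm (x) by 300 mm (y) by 35 mm high, beyond the mat; origin under its centre
Mind the look-alikes: they are no part of the job. Several things have the shape of the cover; the one meant has the colours described above.

How it is judged:
By the outcome, as a careful person would: the job done as asked, in the order asked, and still so for the second after the job is handed in, with the robot touching nothing.
It also fails if it takes over 66 s, if anything falls off the work surface, if the arm or the gripper's body presses on something with over 40 N, if the wrist force passes 120 N, or if a joint passes its speed limit or range.

## Working session

There is one attempt and no reset: what is moved stays moved. The work goes in short steps, Python scripts to look and compute and a tool call to move; the robot and the scene stay as the last step left them, time stands still between calls to the robot, and variables do not carry over. Pictures are saved under pics/ and viewed, at most 10 in all, crops included, and the job is handed in when it is done.

Besides the shell and the picture viewer there is one more tool, called after "Call:" as name(argument=value, ...) on one line, values as JSON. servo_tool: Moves the arm, as the interface text tells. Its arguments: {"type":"object","properties":{"plan":{"type":"array","items":{"type":"object","properties":{"xyz":{"type":"array","items":{"type":"number"}},"twist":{"type":"array","items":{"type":"number"}},"jaw":{"type":"number"}}}},"newtons":{"type":"number"}},"required":["plan"]}

```bash
ls; mkdir -p pics; cat > h.py <<'E'
import numpy as np, cv2
from cell import env
from scipy.spatial.transform import Rotation as Ro
def cam(n):
    c=env.read_camera(n); return c['img'],np.array(c['camera_matrix']),np.array(c['R']),np.array(c['t'])
def ray(px,c,z):
    _,K,R,t=c; px=np.atleast_2d(px).astype(float)
    d=(R.T@np.linalg.solve(K,np.c_[px,np.ones(len(px))].T)).T; o=-R.T@t
    return o+d*((z-o[2])/d[:,2])[:,None]
def proj(X,c):
    _,K,R,t=c; p=(K@(R@np.atleast_2d(X).T+t[:,None])).T; return p[:,:2]/p[:,2:]
def save(n,img): cv2.imwrite('pics/'+n+'.png',img[:,:,::-1])
E
python3 - <<'E'
from h import *
print(env.get_obs())
for n in ('top','scene'):
    c=cam(n); save(n+'0',c[0]); np.savez(n+'0.npz',i=c[0],K=c[1],R=c[2],t=c[3]); print(n,(-c[2].T@c[3]).round(3),c[2].round(3).tolist(),c[1][0,0])
E
```

```text
pics
{'time_s': 0.0, 'qpos': array([75.57920186, 18.43865026, -4.01375594, 83.17454692,  1.29474609,
       78.5401213 , -3.26107387]), 'joint_velocities': array([ 0.0533551 ,  0.0355657 , -0.02888311, -0.00965344, -0.08401667,
       -0.04867264, -0.03148798]), 'effort': array([ 7.89713722e-04, -4.91278625e+01, -4.04016897e-01, -3.12519658e+01,
       -6.39937911e-02,  4.36598877e-02,  1.49730708e-04]), 'tool_pos': array([ 0.17063575, -0.6269924 ,  0.40366869]), 'tool_rot': array([-1.79891901e+02,  6.02783980e-03,  1.52277361e+01]), 'force': array([-0.02571061,  1.22830644,  0.63306994]), 'wrist_torque': array([-0.02020682,  0.04699734,  0.0481879 ]), 'grasp_force': 0.0, 'grip_width': 0.08720011326422074}
top [0.454 0.036 1.621] [[0.027, -0.999, 0.023], [-0.996, -0.029, -0.082], [0.083, -0.021, -0.996]] 470.6696820401664
scene [1.376 0.076 0.912] [[-0.067, 0.998, -0.005], [0.713, 0.044, -0.7], [-0.698, -0.05, -0.714]] 406.07035479183276
```

View pics/top0.png

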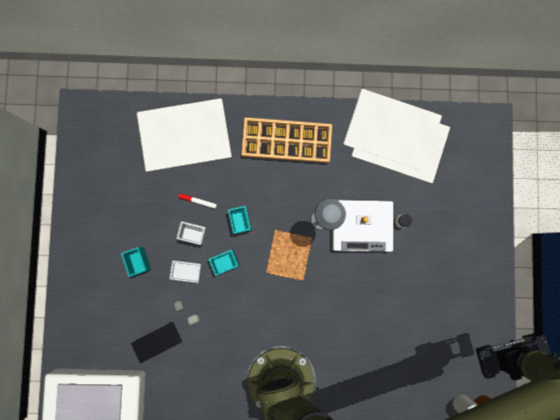

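View pics/scene0.png

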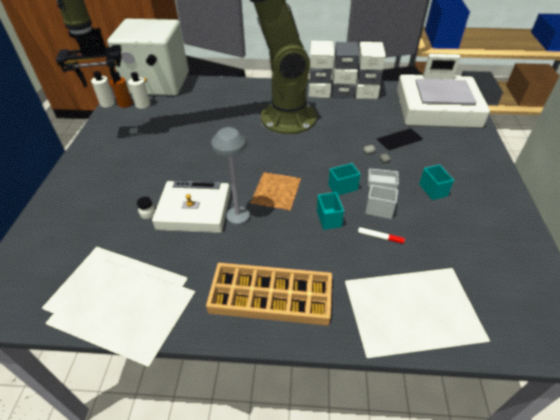

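Top view: the cover is at about (191,233), the dish at (185,271), the marker at (197,201) and the mat at (289,255). The scale is at (362,226), with the lamp shade at (330,213) on its +y side, the jar at (403,221) and the casting at (364,220). Three teal boxes are decoys, near (239,221), (223,263) and (135,262).

```bash
python3 - <<'E'
from h import *
def ld(n):
    d=np.load(n+'0.npz'); return d['i'],d['K'],d['R'],d['t']
T=ld('top');S=ld('scene')
def box(c,roi,z,f):
    x0,y0,x1,y1=roi; im=c[0][y0:y1,x0:x1].astype(int); m=f(im).astype(np.uint8)
    cs,_=cv2.findContours(m,cv2.RETR_EXTERNAL,cv2.CHAIN_APPROX_NONE); k=max(cs,key=cv2.contourArea).reshape(-1,2)+[x0,y0]
    P=ray(k,c,z)[:,:2]; r=cv2.minAreaRect((P*1000).astype(np.float32)); return np.round(r[0],1),np.round(r[1],1),round(r[2],1)
br=lambda t:(lambda i:i.min(2)>t)
print('cover top z70',box(T,(172,215,212,250),.07,br(105)))
print('dish',box(T,(165,255,207,288),.026,br(105)))
print('scale',box(T,(325,190,400,258),.045,br(150)))
or_=lambda i:(i[...,0]-i[...,2]>40)
print('mat',box(T,(262,225,315,285),.004,or_))
print('casting',box(T,(352,210,375,230),.07,or_))
print('jar',ray([403,221],T,.055))
te=lambda i:(i[...,1]-i[...,0]>40)
for r in ((222,200,255,240),(205,245,242,280),(118,243,152,280)): print('teal',box(T,r,.06,te))
print('lamp shade',ray([330,213],T,.316),'post foot scene',ray([238,215],S,0))
print('marker',ray([[180,196],[215,206]],T,.01))
print('tray',box(T,(238,112,336,168),.035,or_))
a=T[0][212:252,168:216]; b=T[0][190:260,305:415]
c=S[0][160:220,355:410];
f=lambda x,w,h:cv2.resize(x,(w,h),interpolation=cv2.INTER_CUBIC)
save('crop',np.hstack([f(a,360,300),f(c,360,300)]))
E
```

```text
cover top z70 (array([488.4, 310.9]), array([86.7, 63.3]), 78.3)
dish (array([359.7, 331.8]), array([101.1,  67. ]), 84.4)
scale (array([ 529.4, -259.9]), array([169.4, 198.7]), 0.4)
mat (array([423.2, -14.7]), array([132.5, 151.5]), 80.3)
casting (array([ 549.4, -261.7]), array([19.2, 22.4]), 27.9)
jar [[ 0.546929   -0.39353883  0.055     ]]
teal (array([536.5, 154.3]), array([85.5, 63.9]), 14.4)
teal (array([394.3, 201.1]), array([62.4, 87.3]), 24.1)
teal (array([391.1, 488.4]), array([85.2, 75.5]), 21.4)
lamp shade [[ 0.54793871 -0.11729952  0.316     ]] post foot scene [[ 0.53643165 -0.12391311  0.        ]]
marker [[0.61338824 0.36272199 0.01      ]
 [0.58254765 0.24195501 0.01      ]]
tray (array([816.,   4.]), array([304.8, 136.9]), 87.4)
```

View pics/crop.png

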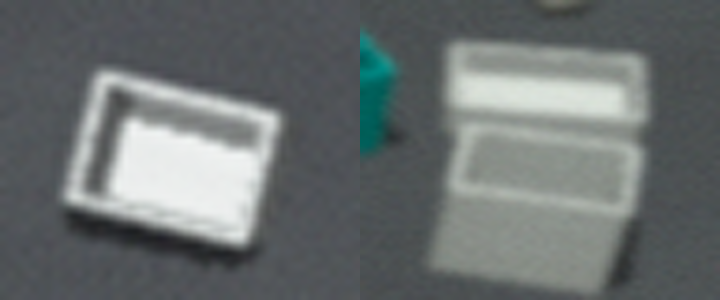

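```bash
cat >> h.py <<'E'
def tool(close_deg,lean_deg):
    """closing axis at heading close_deg; body leaned by lean_deg to its left (+) from straight up"""
    a,l=np.radians([close_deg,lean_deg]); y=np.array([np.cos(a),np.sin(a),0]); left=np.array([-np.sin(a),np.cos(a),0])
    z=-np.cos(l)*np.array([0,0,1])-np.sin(l)*left
    return np.c_[np.cross(y,z),y,z]
def go(R,tcp=None,grasp=None):
    o=env.get_obs(); R0=Ro.from_euler('xyz',o['tool_rot'],degrees=True).as_matrix(); p0=np.array(o['tool_pos'])
    if tcp is None: tcp=np.array(grasp)-.164*R[:,2]
    print('t',round(o['time_s'],2),'xyz cm',(R0.T@(tcp-p0)*100).round(2),'twist',Ro.from_matrix(R0.T@R).as_rotvec(degrees=True).round(2),'tcp',np.round(tcp,4),'rows min',max(np.linalg.norm(tcp-p0)/.0417,np.degrees(Ro.from_matrix(R0.T@R).magnitude())/7.16).round(1))
def st():
    o=env.get_obs(); print({k:np.round(o[k],4).tolist() for k in ('time_s','tool_pos','tool_rot','qpos','force','grip_width','grasp_force')})
E
python3 - <<'E'
from h import *
c=cam('wrist'); o=env.get_obs(); R0=Ro.from_euler('xyz',o['tool_rot'],degrees=True).as_matrix()
print('cam in tool',(R0.T@(-c[2].T@c[3]-o['tool_pos'])).round(3)); print('cam axes in tool',(c[2]@R0).round(3),c[1][0,0])
go(tool(0,0),tcp=np.array([.46,-.27,.40]))
E
```

```text
cam in tool [ 0.075 -0.     0.022]
cam axes in tool [[-0.     1.     0.   ]
 [-0.961 -0.    -0.278]
 [-0.278 -0.     0.961]] 364.5055404880704
t 0.15 xyz cm [ 37.3  -26.85   0.43] twist [-7.000e-02 -5.000e-02 -7.477e+01] tcp [ 0.46 -0.27  0.4 ] rows min 11.0
```

```bash
python3 - <<'E'
from h import *
go(tool(0,0),tcp=np.array([.53,-.26,.43]))
E
```

```text
t 0.15 xyz cm [ 44.31 -25.98  -2.57] twist [-7.000e-02 -5.000e-02 -7.477e+01] tcp [ 0.53 -0.26  0.43] rows min 12.3
```

Call:
servo_tool(plan=[{"xyz":[44.3,-26,-2.6],"twist":[0,0,-74.8],"jaw":0},{"xyz":[44.3,-26,-2.6],"twist":[0,0,-74.8],"jaw":0},{"xyz":[44.3,-26,-2.6],"twist":[0,0,-74.8],"jaw":0},{"xyz":[44.3,-26,-2.6],"twist":[0,0,-74.8],"jaw":0},{"xyz":[44.3,-26,-2.6],"twist":[0,0,-74.8],"jaw":0},{"xyz":[44.3,-26,-2.6],"twist":[0,0,-74.8],"jaw":0},{"xyz":[44.3,-26,-2.6],"twist":[0,0,-74.8],"jaw":0},{"xyz":[44.3,-26,-2.6],"twist":[0,0,-74.8],"jaw":0},{"xyz":[44.3,-26,-2.6],"twist":[0,0,-74.8],"jaw":0},{"xyz":[44.3,-26,-2.6],"twist":[0,0,-74.8],"jaw":0}])

```text
time_s: 0.98
tool_pos: [0.4626, -0.3279, 0.4259]
tool_rot: [-180.0, 0.0, 87.2]
force: [0.9, -1.1, -1.0]
grip_width: 0.087
grasp_force: 0.0
```

```bash
python3 - <<'E'
from h import *
go(tool(0,0),tcp=np.array([.53,-.26,.43]));st()
E
```

```text
t 0.98 xyz cm [ 7.11  6.4  -0.41] twist [-0.01  0.02 -2.81] tcp [ 0.53 -0.26  0.43] rows min 2.3
{'time_s': 0.9833, 'tool_pos': [0.4626, -0.3279, 0.4259], 'tool_rot': [-179.9914, 0.0206, 87.1935], 'qpos': [55.9256, 9.2745, -26.0379, 92.6985, 4.1558, 78.9808, 26.5818], 'force': [0.9468, -1.0936, -1.015], 'grip_width': 0.087, 'grasp_force': 0.0}
```

Call:
servo_tool(plan=[{"xyz":[7.1,6.4,-0.4],"twist":[0,0,-2.8],"jaw":0},{"xyz":[7.1,6.4,-0.4],"twist":[0,0,-2.8],"jaw":0},{"xyz":[7.1,6.4,-0.4],"twist":[0,0,-2.8],"jaw":0},{"xyz":[7.1,6.4,-0.4],"twist":[0,0,-2.8],"jaw":0},{"xyz":[7.1,6.4,-0.4],"twist":[0,0,-2.8],"jaw":0}])

```text
time_s: 1.4
tool_pos: [0.5297, -0.2618, 0.4294]
tool_rot: [-179.9, 0.0, 89.8]
force: [-0.5, -0.3, 0.3]
grip_width: 0.087
grasp_force: 0.0
```

```bash
python3 - <<'E'
from h import *
st(); c=cam('wrist'); save('w1',c[0]); np.savez('w10.npz',i=c[0],K=c[1],R=c[2],t=c[3])
E
```

```text
{'time_s': 1.4, 'tool_pos': [0.5297, -0.2618, 0.4294], 'tool_rot': [-179.9428, 0.0031, 89.7601], 'qpos': [49.0702, 12.6883, -29.6708, 88.965, 6.3598, 80.0797, 18.6591], 'force': [-0.4646, -0.3403, 0.3248], 'grip_width': 0.087, 'grasp_force': 0.0}
```

View pics/w1.png

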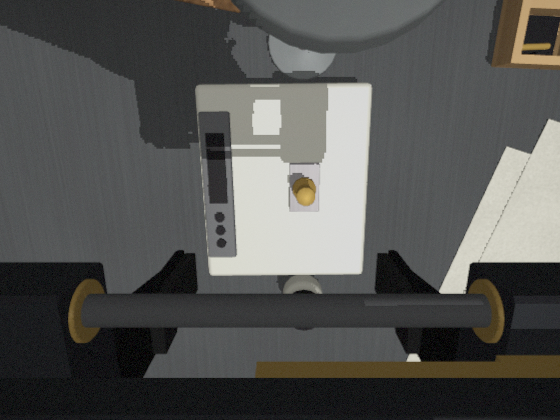

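The wrist picture shows the white deck from (197,85) to (370,275). The pan plate is at (289,164)-(320,211) with the casting on it, foot near (304,185). The lamp foot is near (302,45), and the jar is at (303,290), behind the gripper.

```bash
python3 - <<'E'
from h import *
d=np.load('w10.npz'); c=(d['i'],d['K'],d['R'],d['t'])
im=c[0].astype(int); 
print(ray([[197.5,88],[371,85],[363,274.5],[210,275.5]],c,.045).round(4)[:,:2].tolist())
# scale edges sub-pixel by rows: left/right
L=[];Rr=[]
for r in range(165,262,4):
    row=im[r].sum(1); 
    j=np.where(row[190:240]>450)[0]; k=np.where(row[330:380]>450)[0]
    if len(j):L.append([190+j[0]-.5,r])
    if len(k):Rr.append([330+k[-1]+.5,r])
for n,e in(('L',L),('R',Rr)):
    P=ray(e,c,.045); f=np.polyfit(P[:,1],P[:,0],1); print(n,'yaw',-np.degrees(np.arctan(f[0])).round(2),'x at -.26',np.polyval(f,-.26).round(4),P[:,0].std().round(4))
# pan: greyer than deck
roi=im[150:225,280:330]; g=roi.sum(2); sat=roi.max(2)-roi.min(2)
print('row185',g[35].tolist()); print('col294',g[:,13].tolist()); print('row205', g[55].tolist())
b=cv2.resize(c[0][150:225,270:340],(700,600)[:2],interpolation=cv2.INTER_NEAREST); save('pan',b)
E
```

```text
[[0.4453, -0.1673], [0.6087, -0.1654], [0.6118, -0.3603], [0.4451, -0.3609]]
L yaw -7.13 x at -.26 0.4708 0.0134
R yaw 0.4 x at -.26 0.6097 0.0004
row185 [646, 646, 645, 649, 645, 648, 645, 647, 645, 532, 367, 328, 277, 225, 236, 243, 244, 239, 251, 243, 227, 204, 201, 207, 209, 211, 201, 203, 217, 314, 342, 344, 337, 348, 348, 528, 579, 590, 570, 625, 645, 648, 650, 648, 649, 652, 647, 652, 645, 650]
col294 [426, 434, 431, 426, 427, 431, 439, 424, 432, 434, 429, 426, 401, 285, 407, 570, 571, 570, 571, 572, 574, 572, 543, 324, 320, 319, 320, 318, 317, 318, 322, 327, 316, 289, 246, 225, 228, 231, 240, 246, 303, 322, 338, 372, 449, 515, 561, 561, 564, 559, 558, 555, 554, 560, 560, 557, 550, 554, 551, 552, 551, 564, 646, 645, 646, 646, 645, 650, 646, 646, 646, 644, 646, 648, 649]
row205 [646, 647, 644, 647, 645, 647, 648, 644, 527, 382, 525, 561, 555, 557, 557, 568, 568, 563, 559, 571, 566, 537, 503, 455, 444, 440, 449, 445, 441, 477, 558, 585, 590, 592, 587, 584, 584, 588, 551, 618, 650, 648, 645, 649, 649, 647, 651, 651, 647, 646]
```

View pics/pan.png

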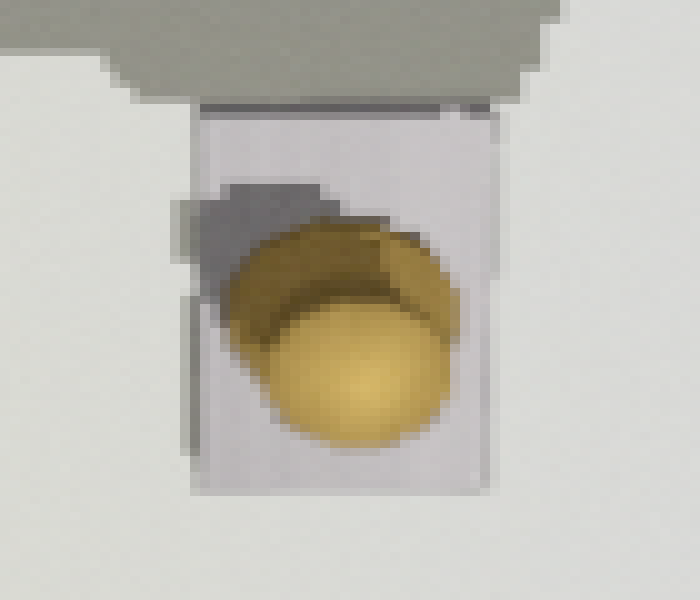

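```bash
python3 - <<'E'
from h import *
d=np.load('w10.npz'); c=(d['i'],d['K'],d['R'],d['t'])
P=ray([[289.6,164.1],[319.2,164.1],[318.5,211.1],[289.2,211.1]],c,.05)[:,:2]; print(P.round(4).tolist(),'size',np.linalg.norm(P[1]-P[0]),np.linalg.norm(P[2]-P[1]),'mid',P.mean(0))
for n,a,b in(('panL',3,0),('panR',2,1)): v=P[b]-P[a]; print(n,-np.degrees(np.arctan2(v[0],v[1])))
print('pan bottom edge',(P[2]-P[3]),'casting foot',ray([303.9,184.3],c,.052), 'casting head',ray([305.3,196.2],c,.085))
C=np.array([.5275,-.2634]);print('scale bottom edges',ray([[302,45],[303,290]],c,.0))
# top/bottom deck edges yaw
im=c[0].astype(int)
B=[]
for x in range(225,355,4):
    col=im[255:290,x].sum(1); k=np.where(col>450)[0]
    if len(k):B.append([x,255+k[-1]+.5])
Q=ray(B,c,.045); f=np.polyfit(Q[:,0],Q[:,1],1); print('bottom yaw',np.degrees(np.arctan(f[0])),np.polyval(f,.5275))
go(tool(-12,0),tcp=np.array([.43,.24,.45]))
E
```

```text
[[0.532, -0.2388], [0.5611, -0.239], [0.5614, -0.287], [0.5315, -0.2869]] size 0.029111451694474787 0.04803409151085734 mid [ 0.54650334 -0.26291481]
panL -0.5788683181938461
panR 0.3471880356017593
pan bottom edge [ 0.02988758 -0.0001217 ] casting foot [[ 0.54615244 -0.25870277  0.052     ]] casting head [[ 0.54594137 -0.26296314  0.085     ]]
scale bottom edges [[ 0.54534888 -0.12368178  0.        ]
 [ 0.54877408 -0.40272638  0.        ]]
bottom yaw -0.3817314931464569 -0.36051662866600265
t 1.45 xyz cm [ 50.26 -10.25  -2.08] twist [-0.08  0.04 11.59] tcp [0.43 0.24 0.45] rows min 12.3
```

Call:
servo_tool(plan=[{"xyz":[0,0,-14],"twist":[0,0,0],"jaw":0},{"xyz":[0,0,-14],"twist":[0,0,0],"jaw":0},{"xyz":[0,0,-14],"twist":[0,0,0],"jaw":0},{"xyz":[0,0,-14],"twist":[0,0,0],"jaw":0},{"xyz":[50,-10,-14],"twist":[0,0,12],"jaw":0},{"xyz":[50,-10,-14],"twist":[0,0,12],"jaw":0},{"xyz":[50,-10,-14],"twist":[0,0,12],"jaw":0},{"xyz":[50,-10,-14],"twist":[0,0,12],"jaw":0},{"xyz":[50,-10,-14],"twist":[0,0,12],"jaw":0},{"xyz":[50,-10,-14],"twist":[0,0,12],"jaw":0}])

```text
time_s: 2.28
tool_pos: [0.4807, -0.0173, 0.5697]
tool_rot: [180.0, 0.1, 77.4]
force: [1.5, 0.7, -0.4]
grip_width: 0.087
grasp_force: 0.0
```

```bash
python3 - <<'E'
from h import *
go(tool(-12,0),tcp=np.array([.45,.27,.42])); st()
E
```

```text
t 2.28 xyz cm [27.38 -9.29 14.93] twist [ 0.02  0.08 -0.64] tcp [0.45 0.27 0.42] rows min 7.8
{'time_s': 2.2833, 'tool_pos': [0.4807, -0.0173, 0.5697], 'tool_rot': [179.981, 0.0772, 77.3638], 'qpos': [39.1393, -3.2646, -37.818, 88.1814, -1.9273, 94.3924, -11.4176], 'force': [1.5202, 0.7178, -0.4146], 'grip_width': 0.087, 'grasp_force': 0.0}
```

Call:
servo_tool(plan=[{"xyz":[27.4,-9.3,14.9],"twist":[0,0,-0.6],"jaw":0},{"xyz":[27.4,-9.3,14.9],"twist":[0,0,-0.6],"jaw":0},{"xyz":[27.4,-9.3,14.9],"twist":[0,0,-0.6],"jaw":0},{"xyz":[27.4,-9.3,14.9],"twist":[0,0,-0.6],"jaw":0},{"xyz":[27.4,-9.3,14.9],"twist":[0,0,-0.6],"jaw":0},{"xyz":[27.4,-9.3,14.9],"twist":[0,0,-0.6],"jaw":0},{"xyz":[27.4,-9.3,14.9],"twist":[0,0,-0.6],"jaw":0},{"xyz":[27.4,-9.3,14.9],"twist":[0,0,-0.6],"jaw":0},{"xyz":[27.4,-9.3,14.9],"twist":[0,0,-0.6],"jaw":0},{"xyz":[27.4,-9.3,14.9],"twist":[0,0,-0.6],"jaw":0}])

```text
time_s: 3.12
tool_pos: [0.4496, 0.2702, 0.4196]
tool_rot: [-179.9, 0.1, 78.3]
force: [1.2, -0.9, -0.7]
grip_width: 0.0872
grasp_force: 0.0
```

```bash
python3 - <<'E'
from h import *
st(); c=cam('wrist'); save('w2',c[0]); np.savez('w20.npz',i=c[0],K=c[1],R=c[2],t=c[3])
E
```

```text
{'time_s': 3.1167, 'tool_pos': [0.4496, 0.2702, 0.4196], 'tool_rot': [-179.8718, 0.0857, 78.3079], 'qpos': [20.0488, 7.5441, -57.7515, 97.9539, 6.4708, 78.2269, -50.512], 'force': [1.2157, -0.8738, -0.6724], 'grip_width': 0.0872, 'grasp_force': 0.0}
```

View pics/w2.png

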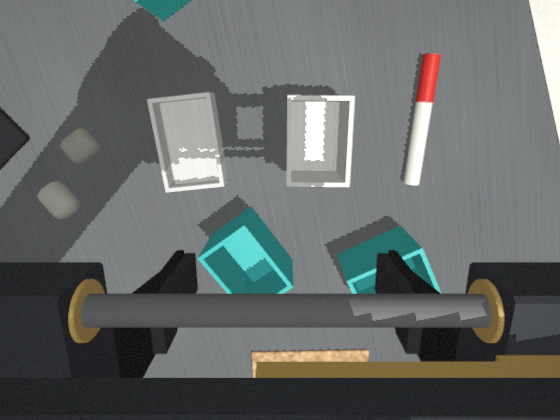

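The picture shows the cover rim, open side up, with corners near (287,95), (354,96), (351,187) and (287,186). The dish is on its robot side at (185,142), the marker is beyond it at (420,120), and the teal decoys are below.

```bash
python3 - <<'E'
from h import *
d=np.load('w20.npz'); c=(d['i'],d['K'],d['R'],d['t'])
P=ray([[287,95],[354,96],[351,187],[287,186]],c,.07)[:,:2]
s=[np.linalg.norm(P[i]-P[(i+1)%4]).round(4) for i in range(4)]; print(P.round(4).tolist(),s,'mid',P.mean(0))
h=[np.degrees(np.arctan2(*(P[b]-P[a])[::-1])).round(2) for a,b in((0,1),(3,2),(3,0),(2,1))]; print(h)
E
```

```text
[[0.4662, 0.3546], [0.5222, 0.3421], [0.5075, 0.264], [0.4502, 0.2768]] [np.float64(0.0574), np.float64(0.0795), np.float64(0.0587), np.float64(0.0794)] mid [0.48650883 0.30935187]
[np.float64(-12.53), np.float64(-12.59), np.float64(78.34), np.float64(79.3)]
```

```bash
cat >> h.py <<'E'
COV=np.array([.4865,.3094]); L1=np.array([.206,.979]); G1=np.r_[COV+.010*L1,.045]
E
python3 - <<'E'
from h import *
R=tool(-11.9,45); go(R,grasp=G1-.12*R[:,2])
E
```

```text
t 3.17 xyz cm [25.8   2.72 17.41] twist [-1.000e-02 -4.491e+01  5.000e-02] tcp [0.53   0.5157 0.2458] rows min 7.5
```

Call:
servo_tool(plan=[{"xyz":[25.8,2.7,17.4],"twist":[0,-44.9,0],"jaw":0},{"xyz":[25.8,2.7,17.4],"twist":[0,-44.9,0],"jaw":0},{"xyz":[25.8,2.7,17.4],"twist":[0,-44.9,0],"jaw":0},{"xyz":[25.8,2.7,17.4],"twist":[0,-44.9,0],"jaw":0},{"xyz":[25.8,2.7,17.4],"twist":[0,-44.9,0],"jaw":0},{"xyz":[25.8,2.7,17.4],"twist":[0,-44.9,0],"jaw":0},{"xyz":[25.8,2.7,17.4],"twist":[0,-44.9,0],"jaw":0},{"xyz":[25.8,2.7,17.4],"twist":[0,-44.9,0],"jaw":0},{"xyz":[25.8,2.7,17.4],"twist":[0,-44.9,0],"jaw":0},{"xyz":[25.8,2.7,17.4],"twist":[0,-44.9,0],"jaw":0}])

```text
time_s: 4.0
tool_pos: [0.5297, 0.5172, 0.2449]
tool_rot: [179.9, 45.1, 78.1]
force: [0.6, -1.1, 1.0]
grip_width: 0.0868
grasp_force: 0.0
```

```bash
python3 - <<'E'
from h import *
R=tool(-11.9,45); go(R,grasp=G1-.12*R[:,2]); go(R,grasp=G1);st()
E
```

```text
t 4.0 xyz cm [-0.17  0.06  0.03] twist [0.09 0.13 0.01] tcp [0.53   0.5157 0.2458] rows min 0.0
t 4.0 xyz cm [-0.14  0.04 12.03] twist [0.09 0.13 0.01] tcp [0.5125 0.4327 0.161 ] rows min 2.9
{'time_s': 4.0, 'tool_pos': [0.5297, 0.5172, 0.2449], 'tool_rot': [179.9182, 45.128, 78.1118], 'qpos': [-37.3611, 54.5651, -28.1993, 56.1508, 36.9202, 117.3695, -71.8515], 'force': [0.5694, -1.1106, 1.006], 'grip_width': 0.0868, 'grasp_force': 0.0}
```

Call:
servo_tool(plan=[{"xyz":[0,0,2.5],"twist":[0,0,0],"jaw":0},{"xyz":[0,0,5],"twist":[0,0,0],"jaw":0},{"xyz":[0,0,7.5],"twist":[0,0,0],"jaw":0},{"xyz":[-0.1,0,10],"twist":[0,0,0],"jaw":0},{"xyz":[-0.1,0,11],"twist":[0,0,0],"jaw":0},{"xyz":[-0.1,0,12],"twist":[0,0,0],"jaw":0},{"xyz":[-0.1,0,12],"twist":[0,0,0],"jaw":0}])

```text
time_s: 4.58
tool_pos: [0.5129, 0.4314, 0.1632]
tool_rot: [179.9, 44.9, 78.0]
force: [-0.2, 0.4, 1.2]
grip_width: 0.087
grasp_force: 0.0
```

```bash
python3 - <<'E'
from h import *
R=tool(-11.9,45); go(R,grasp=G1);st()
E
```

```text
t 4.58 xyz cm [ 0.24 -0.06  0.08] twist [ 0.01 -0.06 -0.09] tcp [0.5125 0.4327 0.161 ] rows min 0.1
{'time_s': 4.5833, 'tool_pos': [0.5129, 0.4314, 0.1632], 'tool_rot': [179.9038, 44.94, 77.9754], 'qpos': [-30.3544, 50.7618, -28.5515, 74.0342, 36.6982, 104.791, -75.4632], 'force': [-0.2466, 0.4161, 1.1639], 'grip_width': 0.087, 'grasp_force': 0.0}
```

Call:
servo_tool(plan=[{"xyz":[0,0,0],"twist":[0,0,0],"jaw":1},{"xyz":[0,0,0],"twist":[0,0,0],"jaw":1},{"xyz":[0,0,0],"twist":[0,0,0],"jaw":1},{"xyz":[0,0,0],"twist":[0,0,0],"jaw":1},{"xyz":[0,0,0],"twist":[0,0,0],"jaw":1},{"xyz":[0,0,0],"twist":[0,0,0],"jaw":1},{"xyz":[0,0,0],"twist":[0,0,0],"jaw":1},{"xyz":[0,0,0],"twist":[0,0,0],"jaw":1}], newtons=30)

```text
time_s: 5.25
tool_pos: [0.5113, 0.4346, 0.1627]
tool_rot: [180.0, 44.9, 78.2]
force: [0.5, 1.8, 1.3]
grip_width: 0.0576
grasp_force: 30.0
```

```bash
python3 - <<'E'
from h import *
st(); o=env.get_obs(); R=Ro.from_euler('xyz',o['tool_rot'],degrees=True).as_matrix(); g=o['tool_pos']+.164*R[:,2]; print('grasp',g.round(4))
go(tool(-11.9,45),tcp=np.array(o['tool_pos'])+[0,0,.16])
E
```

```text
{'time_s': 5.25, 'tool_pos': [0.5113, 0.4346, 0.1627], 'tool_rot': [179.9664, 44.8661, 78.249], 'qpos': [-30.627, 50.8787, -28.5928, 73.8789, 36.6854, 104.7916, -75.4709], 'force': [0.5443, 1.8095, 1.2846], 'grip_width': 0.0576, 'grasp_force': 29.9994}
grasp [0.4878 0.3213 0.0465]
t 5.25 xyz cm [-1.129e+01  1.000e-02 -1.134e+01] twist [ 0.14 -0.13  0.11] tcp [0.5113 0.4346 0.3227] rows min 3.8
```

Call:
servo_tool(plan=[{"xyz":[-1.5,0,-1.5],"twist":[0,0,0],"jaw":1},{"xyz":[-3.5,0,-3.5],"twist":[0,0,0],"jaw":1},{"xyz":[-5.5,0,-5.5],"twist":[0,0,0],"jaw":1},{"xyz":[-7.5,0,-7.5],"twist":[0,0,0],"jaw":1},{"xyz":[-9.5,0,-9.5],"twist":[0,0,0],"jaw":1},{"xyz":[-11.3,0,-11.3],"twist":[0,0,0],"jaw":1},{"xyz":[-11.3,0,-11.3],"twist":[0,0,0],"jaw":1}])

```text
time_s: 5.83
tool_pos: [0.5114, 0.4346, 0.3281]
tool_rot: [179.6, 44.6, 78.0]
force: [0.4, 1.4, -0.8]
grip_width: 0.0577
grasp_force: 30.0
```

```bash
cat >> h.py <<'E'
MO=np.array([np.sin(np.radians(-10)),-np.cos(np.radians(-10)),0])
def lay(mx,my,dz): return np.array([mx,my,.0559+dz])+.0115*MO
E
python3 - <<'E'
from h import *
st(); go(tool(-10,-45),grasp=lay(.42,.12,.2))
E
```

```text
{'time_s': 5.8333, 'tool_pos': [0.5114, 0.4346, 0.3281], 'tool_rot': [179.6464, 44.5559, 77.9634], 'qpos': [-31.5978, 41.1374, -27.8047, 68.6861, 34.1489, 116.3385, -68.729], 'force': [0.4051, 1.4068, -0.7547], 'grip_width': 0.0577, 'grasp_force': 29.999}
t 5.83 xyz cm [-35.43  -2.1   28.73] twist [ 0.29 89.55 -1.98] tcp [ 0.3979 -0.0055  0.3719] rows min 12.5
```

Call:
servo_tool(plan=[{"xyz":[-35.4,-2.1,28.7],"twist":[0.3,89.6,-2],"jaw":1},{"xyz":[-35.4,-2.1,28.7],"twist":[0.3,89.6,-2],"jaw":1},{"xyz":[-35.4,-2.1,28.7],"twist":[0.3,89.6,-2],"jaw":1},{"xyz":[-35.4,-2.1,28.7],"twist":[0.3,89.6,-2],"jaw":1},{"xyz":[-35.4,-2.1,28.7],"twist":[0.3,89.6,-2],"jaw":1},{"xyz":[-35.4,-2.1,28.7],"twist":[0.3,89.6,-2],"jaw":1},{"xyz":[-35.4,-2.1,28.7],"twist":[0.3,89.6,-2],"jaw":1},{"xyz":[-35.4,-2.1,28.7],"twist":[0.3,89.6,-2],"jaw":1},{"xyz":[-35.4,-2.1,28.7],"twist":[0.3,89.6,-2],"jaw":1},{"xyz":[-35.4,-2.1,28.7],"twist":[0.3,89.6,-2],"jaw":1}])

```text
time_s: 6.67
tool_pos: [0.4096, 0.0428, 0.3631]
tool_rot: [-179.4, -24.7, 79.4]
force: [0.3, -0.9, -3.4]
grip_width: 0.0578
grasp_force: 30.0
```

```bash
python3 - <<'E'
from h import *
st(); go(tool(-10,-45),grasp=lay(.42,.12,.2))
E
```

```text
{'time_s': 6.6667, 'tool_pos': [0.4096, 0.0428, 0.3631], 'tool_rot': [-179.3801, -24.7214, 79.4382], 'qpos': [18.2953, -10.0057, -15.4429, 119.9754, -29.2356, 69.5443, 2.9735], 'force': [0.2578, -0.8876, -3.4421], 'grip_width': 0.0578, 'grasp_force': 30.0031}
t 6.67 xyz cm [-4.14 -0.3  -2.87] twist [-0.29 20.28 -0.57] tcp [ 0.3979 -0.0055  0.3719] rows min 2.8
```

```bash
python3 - <<'E'
from h import *
go(tool(-10,-45),grasp=lay(.435,.10,.12))
E
```

```text
t 6.67 xyz cm [-9.03  1.61  3.67] twist [-0.29 20.28 -0.57] tcp [ 0.4129 -0.0255  0.2919] rows min 2.8
```

Call:
servo_tool(plan=[{"xyz":[-9,1.6,3.7],"twist":[-0.3,20.3,-0.6],"jaw":1},{"xyz":[-9,1.6,3.7],"twist":[-0.3,20.3,-0.6],"jaw":1},{"xyz":[-9,1.6,3.7],"twist":[-0.3,20.3,-0.6],"jaw":1},{"xyz":[-9,1.6,3.7],"twist":[-0.3,20.3,-0.6],"jaw":1},{"xyz":[-9,1.6,3.7],"twist":[-0.3,20.3,-0.6],"jaw":1},{"xyz":[-9,1.6,3.7],"twist":[-0.3,20.3,-0.6],"jaw":1}])

```text
time_s: 7.17
tool_pos: [0.4144, -0.0228, 0.2927]
tool_rot: [-179.8, -44.6, 80.0]
force: [0.8, -0.1, -1.0]
grip_width: 0.0579
grasp_force: 30.0
```

```bash
python3 - <<'E'
from h import *
st(); R=tool(-10,-45); go(R,grasp=lay(.435,.05,.04)); go(R,grasp=lay(.435,.005,.012))
c=cam('scene'); b=c[0][100:300,130:440]; save('s1',cv2.resize(b,(775,500)))
E
```

```text
{'time_s': 7.1667, 'tool_pos': [0.4144, -0.0228, 0.2927], 'tool_rot': [-179.7983, -44.6152, 80.0206], 'qpos': [22.8528, -0.079, -5.2845, 124.7169, -47.3792, 71.0121, 30.2669], 'force': [0.8105, -0.1484, -0.9623], 'grip_width': 0.0579, 'grasp_force': 30.0001}
t 7.17 xyz cm [-9.39  0.77  2.08] twist [-0.22  0.38  0.01] tcp [ 0.4129 -0.0755  0.2119] rows min 2.3
t 7.17 xyz cm [-14.51   1.54   0.96] twist [-0.22  0.38  0.01] tcp [ 0.4129 -0.1205  0.1839] rows min 3.5
```

View pics/s1.png

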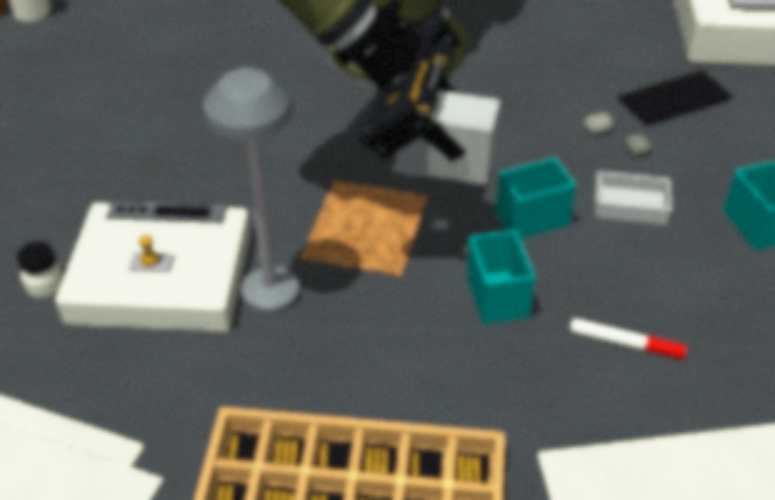

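The scene view shows the cover held on its side at (465,135), with its mouth towards the gripper. It is clear of the lamp shade at (245,100) and the teal boxes.

Call:
servo_tool(plan=[{"xyz":[-3,0.3,0.7],"twist":[-0.2,0.4,0],"jaw":1},{"xyz":[-6,0.5,1.4],"twist":[-0.2,0.4,0],"jaw":1},{"xyz":[-9.4,0.8,2.1],"twist":[-0.2,0.4,0],"jaw":1},{"xyz":[-12,1.2,1.5],"twist":[-0.2,0.4,0],"jaw":1},{"xyz":[-14.5,1.5,1],"twist":[-0.2,0.4,0],"jaw":1},{"xyz":[-14.5,1.5,1],"twist":[-0.2,0.4,0],"jaw":1},{"xyz":[-14.5,1.5,1],"twist":[-0.2,0.4,0],"jaw":1}])

```text
time_s: 7.8
tool_pos: [0.4133, -0.1209, 0.1838]
tool_rot: [179.9, -45.1, 80.0]
force: [1.0, 0.6, -1.5]
grip_width: 0.0577
grasp_force: 30.0
```

```bash
python3 - <<'E'
from h import *
st(); R=tool(-10,-45); go(R,grasp=lay(.435,.005,.0)); go(R,grasp=lay(.435,.005,-.003))
E
```

```text
{'time_s': 7.8, 'tool_pos': [0.4133, -0.1209, 0.1838], 'tool_rot': [179.8703, -45.0828, 80.0385], 'qpos': [29.085, 15.3583, 0.4223, 123.2612, -46.205, 68.0541, 47.9129], 'force': [1.024, 0.5629, -1.4546], 'grip_width': 0.0577, 'grasp_force': 29.9999}
t 7.8 xyz cm [-0.82 -0.05  0.86] twist [ 0.1  -0.08  0.03] tcp [ 0.4129 -0.1205  0.1719] rows min 0.3
t 7.8 xyz cm [-1.04 -0.05  1.07] twist [ 0.1  -0.08  0.03] tcp [ 0.4129 -0.1205  0.1689] rows min 0.4
```

Call:
servo_tool(plan=[{"xyz":[-0.2,0,0.2],"twist":[0,0,0],"jaw":1},{"xyz":[-0.35,0,0.35],"twist":[0,0,0],"jaw":1},{"xyz":[-0.5,0,0.5],"twist":[0,0,0],"jaw":1},{"xyz":[-0.6,0,0.6],"twist":[0,0,0],"jaw":1},{"xyz":[-0.7,0,0.7],"twist":[0,0,0],"jaw":1},{"xyz":[-0.78,0,0.78],"twist":[0,0,0],"jaw":1},{"xyz":[-0.78,0,0.78],"twist":[0,0,0],"jaw":1}])

```text
time_s: 8.38
tool_pos: [0.4121, -0.121, 0.1719]
tool_rot: [180.0, -45.1, 79.9]
force: [-0.8, 0.1, -2.1]
grip_width: 0.0578
grasp_force: 30.0
```

```bash
python3 - <<'E'
from h import *
st(); R=tool(-10,-45); go(R,grasp=lay(.435,.005,.0))
E
```

```text
{'time_s': 8.3833, 'tool_pos': [0.4121, -0.121, 0.1719], 'tool_rot': [179.9841, -45.1474, 79.903], 'qpos': [29.1768, 16.6245, 0.4341, 123.578, -46.6634, 67.0773, 49.1261], 'force': [-0.8143, 0.0658, -2.0737], 'grip_width': 0.0578, 'grasp_force': 29.9997}
t 8.38 xyz cm [0.04 0.07 0.04] twist [ 0.08 -0.15 -0.07] tcp [ 0.4129 -0.1205  0.1719] rows min 0.0
```

Call:
servo_tool(plan=[{"xyz":[-0.07,0,0.07],"twist":[0,0,0],"jaw":1},{"xyz":[-0.14,0,0.14],"twist":[0,0,0],"jaw":1},{"xyz":[-0.14,0,0.14],"twist":[0,0,0],"jaw":1}])

```text
time_s: 8.63
tool_pos: [0.4122, -0.1214, 0.1713]
tool_rot: [180.0, -45.3, 79.9]
force: [-4.2, -2.5, 9.6]
grip_width: 0.0577
grasp_force: 30.0
```

Call:
servo_tool(plan=[{"xyz":[0.03,0,-0.03],"twist":[0,0,0],"jaw":0.2},{"xyz":[0.03,0,-0.03],"twist":[0,0,0],"jaw":0},{"xyz":[0.03,0,-0.03],"twist":[0,0,0],"jaw":0},{"xyz":[0.03,0,-0.03],"twist":[0,0,0],"jaw":0},{"xyz":[0.03,0,-0.03],"twist":[0,0,0],"jaw":0},{"xyz":[0.03,0,-0.03],"twist":[0,0,0],"jaw":0},{"xyz":[0.03,0,-0.03],"twist":[0,0,0],"jaw":0}])

```text
time_s: 9.22
tool_pos: [0.4122, -0.1211, 0.1704]
tool_rot: [180.0, -45.2, 79.9]
force: [0.2, 0.1, 0.1]
grip_width: 0.086
grasp_force: 0.0
```

```bash
python3 - <<'E'
from h import *
st(); c=cam('wrist'); save('w3',c[0]); np.savez('w30.npz',i=c[0],K=c[1],R=c[2],t=c[3])
E
```

```text
{'time_s': 9.2167, 'tool_pos': [0.4122, -0.1211, 0.1704], 'tool_rot': [179.9667, -45.1529, 79.9069], 'qpos': [29.1913, 16.7984, 0.4269, 123.5859, -46.7306, 66.9501, 49.2817], 'force': [0.1773, 0.0925, 0.1106], 'grip_width': 0.086, 'grasp_force': 0.0}
```

Call:
servo_tool(plan=[{"xyz":[2,0,0],"twist":[0,0,0],"jaw":0},{"xyz":[4.5,0,0],"twist":[0,0,0],"jaw":0},{"xyz":[8,0,0],"twist":[0,0,0],"jaw":0},{"xyz":[12,0,0],"twist":[0,0,0],"jaw":0},{"xyz":[14,0,0],"twist":[0,0,0],"jaw":0},{"xyz":[14,0,0],"twist":[0,0,0],"jaw":0}])

```text
time_s: 9.77
tool_pos: [0.4305, -0.0208, 0.2731]
tool_rot: [179.5, -45.2, 80.6]
force: [0.3, -0.4, 0.8]
grip_width: 0.0873
grasp_force: 0.0
```

```bash
python3 - <<'E'
from h import *
st(); go(tool(-10,0),tcp=np.array([.43,0,.37]))
E
```

```text
{'time_s': 9.7667, 'tool_pos': [0.4305, -0.0208, 0.2731], 'tool_rot': [179.4779, -45.2101, 80.5722], 'qpos': [21.9371, 3.3766, -5.1768, 124.0469, -48.8815, 68.5679, 32.518], 'force': [0.2624, -0.3801, 0.8045], 'grip_width': 0.0873, 'grasp_force': 0.0}
t 9.77 xyz cm [ 8.32 -0.34 -5.38] twist [  0.27 -45.21   0.34] tcp [0.43 0.   0.37] rows min 6.3
```

Call:
servo_tool(plan=[{"xyz":[8.3,-0.3,-5.4],"twist":[0.3,-14,0.3],"jaw":0},{"xyz":[8.3,-0.3,-5.4],"twist":[0.3,-45.2,0.3],"jaw":0},{"xyz":[8.3,-0.3,-5.4],"twist":[0.3,-45.2,0.3],"jaw":0},{"xyz":[8.3,-0.3,-5.4],"twist":[0.3,-45.2,0.3],"jaw":0},{"xyz":[8.3,-0.3,-5.4],"twist":[0.3,-45.2,0.3],"jaw":0},{"xyz":[8.3,-0.3,-5.4],"twist":[0.3,-45.2,0.3],"jaw":0},{"xyz":[8.3,-0.3,-5.4],"twist":[0.3,-45.2,0.3],"jaw":0},{"xyz":[8.3,-0.3,-5.4],"twist":[0.3,-45.2,0.3],"jaw":0},{"xyz":[8.3,-0.3,-5.4],"twist":[0.3,-45.2,0.3],"jaw":0}])

```text
time_s: 10.52
tool_pos: [0.4299, -0.0039, 0.3658]
tool_rot: [-179.6, -0.0, 79.7]
force: [-0.0, -0.2, 0.5]
grip_width: 0.087
grasp_force: 0.0
```

```bash
python3 - <<'E'
from h import *
st(); c=cam('wrist'); save('w4',c[0]); np.savez('w40.npz',i=c[0],K=c[1],R=c[2],t=c[3])
E
```

```text
{'time_s': 10.5167, 'tool_pos': [0.4299, -0.0039, 0.3658], 'tool_rot': [-179.5505, -0.0148, 79.7203], 'qpos': [15.6626, -6.5551, -17.2866, 114.7111, -2.1559, 71.9994, -11.1156], 'force': [-0.0286, -0.2411, 0.4796], 'grip_width': 0.087, 'grasp_force': 0.0}
```

View pics/w4.png

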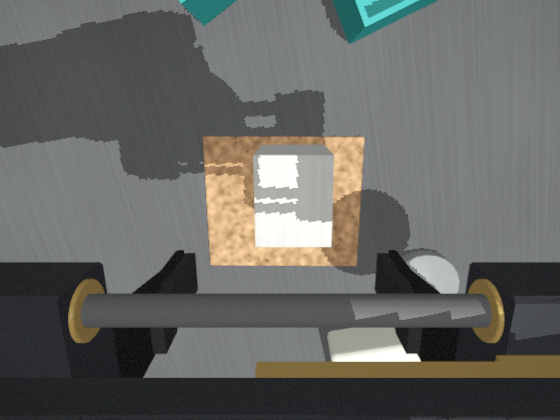

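The cover lies on its side inside the mat. Its top face runs from about (253,154) to (332,247), with the closed bottom facing up the image (+y).

```bash
python3 - <<'E'
from h import *
d=np.load('w40.npz'); c=(d['i'],d['K'],d['R'],d['t'])
g=c[0].astype(int); sat=g.max(2)-g.min(2); m=((sat<30)&(g.sum(2)>300)).astype(np.uint8); m[:,:235]=0;m[:,350:]=0;m[:135]=0;m[265:]=0
for r in (165,180,195,210,225,240): k=np.where(m[r])[0]; print(r,k[0],k[-1],end='; ')
for x in (260,280,300,320): k=np.where(m[:,x])[0]; print('col',x,k[0],k[-1],end='; ')
print('edge',g[140:162,300].sum(1).tolist())
P=ray([[253,154],[333,153.5],[332,247],[254.5,247]],c,.084)[:,:2]
print([np.linalg.norm(P[i]-P[(i+1)%4]).round(4) for i in range(4)],P.round(4).tolist(),P.mean(0))
print([np.degrees(np.arctan2(*(P[b]-P[a])[::-1])).round(2) for a,b in((0,1),(3,2),(3,0),(2,1))])
E
```

```text
165 253 333; 180 254 332; 195 254 332; 210 255 332; 225 255 332; 240 255 331; col 260 146 246; col 280 145 246; col 300 145 246; col 320 145 246; edge [371, 373, 363, 378, 391, 408, 404, 407, 414, 414, 412, 412, 407, 411, 423, 475, 515, 517, 517, 517, 519, 515]
[np.float64(0.0568), np.float64(0.0709), np.float64(0.0592), np.float64(0.0707)] [[0.4117, 0.0447], [0.4676, 0.0349], [0.4567, -0.0352], [0.3985, -0.0248]] [0.43363595 0.00490833]
[np.float64(-9.88), np.float64(-10.11), np.float64(79.2), np.float64(81.14)]
```

```bash
cat >> h.py <<'E'
M2=np.array([.4337,.005,0]); G2=M2-.008*MO+[0,0,.054]
E
python3 - <<'E'
from h import *
R=tool(-10,45); go(R,grasp=G2-.12*R[:,2]); print(G2)
E
```

```text
t 10.57 xyz cm [21.85  0.17 11.12] twist [ -0.55 -45.02  -0.14] tcp [0.47   0.2106 0.2548] rows min 6.3
[0.43508919 0.01287846 0.054     ]
```

Call:
servo_tool(plan=[{"xyz":[21.8,0.2,11.1],"twist":[-0.5,-45,-0.1],"jaw":0},{"xyz":[21.8,0.2,11.1],"twist":[-0.5,-45,-0.1],"jaw":0},{"xyz":[21.8,0.2,11.1],"twist":[-0.5,-45,-0.1],"jaw":0},{"xyz":[21.8,0.2,11.1],"twist":[-0.5,-45,-0.1],"jaw":0},{"xyz":[21.8,0.2,11.1],"twist":[-0.5,-45,-0.1],"jaw":0},{"xyz":[21.8,0.2,11.1],"twist":[-0.5,-45,-0.1],"jaw":0},{"xyz":[21.8,0.2,11.1],"twist":[-0.5,-45,-0.1],"jaw":0},{"xyz":[21.8,0.2,11.1],"twist":[-0.5,-45,-0.1],"jaw":0},{"xyz":[21.8,0.2,11.1],"twist":[-0.5,-45,-0.1],"jaw":0},{"xyz":[21.8,0.2,11.1],"twist":[-0.5,-45,-0.1],"jaw":0}])

```text
time_s: 11.4
tool_pos: [0.4709, 0.209, 0.2564]
tool_rot: [179.8, 45.0, 79.7]
force: [-0.6, 0.1, 0.0]
grip_width: 0.087
grasp_force: 0.0
```

```bash
python3 - <<'E'
from h import *
R=tool(-10,45); st(); go(R,grasp=G2)
E
```

```text
{'time_s': 11.4, 'tool_pos': [0.4709, 0.209, 0.2564], 'tool_rot': [179.7744, 44.9945, 79.655], 'qpos': [-10.4305, 26.0218, -32.3032, 101.6144, 37.7181, 97.1226, -64.4573], 'force': [-0.5801, 0.1338, 0.0011], 'grip_width': 0.087, 'grasp_force': 0.0}
t 11.4 xyz cm [ 0.22 -0.11 12.01] twist [-0.02 -0.01 -0.24] tcp [0.4552 0.1271 0.17  ] rows min 2.9
```

Call:
servo_tool(plan=[{"xyz":[0.2,-0.1,3],"twist":[0,0,-0.2],"jaw":0},{"xyz":[0.2,-0.1,6],"twist":[0,0,-0.2],"jaw":0},{"xyz":[0.2,-0.1,8.5],"twist":[0,0,-0.2],"jaw":0},{"xyz":[0.2,-0.1,10.5],"twist":[0,0,-0.2],"jaw":0},{"xyz":[0.2,-0.1,12],"twist":[0,0,-0.2],"jaw":0},{"xyz":[0.2,-0.1,12],"twist":[0,0,-0.2],"jaw":0},{"xyz":[0.2,-0.1,12],"twist":[0,0,-0.2],"jaw":0}])

```text
time_s: 11.98
tool_pos: [0.4553, 0.1267, 0.1712]
tool_rot: [179.8, 45.0, 79.8]
force: [0.3, 0.5, 0.6]
grip_width: 0.0866
grasp_force: 0.0
```

Call:
servo_tool(plan=[{"xyz":[0,0,0],"twist":[0,0,0],"jaw":1},{"xyz":[0,0,0],"twist":[0,0,0],"jaw":1},{"xyz":[0,0,0],"twist":[0,0,0],"jaw":1},{"xyz":[0,0,0],"twist":[0,0,0],"jaw":1},{"xyz":[0,0,0],"twist":[0,0,0],"jaw":1},{"xyz":[0,0,0],"twist":[0,0,0],"jaw":1},{"xyz":[0,0,0],"twist":[0,0,0],"jaw":1},{"xyz":[0,0,0],"twist":[0,0,0],"jaw":1}], newtons=30)

```text
time_s: 12.65
tool_pos: [0.455, 0.129, 0.1695]
tool_rot: [-179.9, 45.0, 80.2]
force: [0.9, 1.6, 1.6]
grip_width: 0.0577
grasp_force: 30.0
```

```bash
python3 - <<'E'
from h import *
st(); o=env.get_obs(); R=Ro.from_euler('xyz',o['tool_rot'],degrees=True).as_matrix(); g=o['tool_pos']+.164*R[:,2]; print('grasp',g.round(4),'cover mid rel grasp in tool',(R.T@(M2+[0,0,.044]-g)).round(4))
E
```

```text
{'time_s': 12.65, 'tool_pos': [0.455, 0.129, 0.1695], 'tool_rot': [-179.9387, 45.0286, 80.2273], 'qpos': [-5.7351, 27.602, -29.5381, 111.7286, 42.3304, 85.362, -66.1823], 'force': [0.8699, 1.5723, 1.6224], 'grip_width': 0.0577, 'grasp_force': 29.9997}
grasp [0.4352 0.0147 0.0535] cover mid rel grasp in tool [-0.0002  0.0002  0.0137]
```

Call:
servo_tool(plan=[{"xyz":[-1.5,0,-1.5],"twist":[0,0,0],"jaw":1},{"xyz":[-3.5,0,-3.5],"twist":[0,0,0],"jaw":1},{"xyz":[-6,0,-6],"twist":[0,0,0],"jaw":1},{"xyz":[-8.5,0,-8.5],"twist":[0,0,0],"jaw":1},{"xyz":[-11,0,-11],"twist":[0,0,0],"jaw":1},{"xyz":[-11,0,-11],"twist":[0,0,0],"jaw":1}])

```text
time_s: 13.15
tool_pos: [0.4562, 0.1297, 0.3308]
tool_rot: [179.4, 44.9, 79.7]
force: [0.9, 0.6, -3.1]
grip_width: 0.0578
grasp_force: 30.0
```

```bash
python3 - <<'E'
from h import *
st(); go(tool(-5,0),tcp=np.array([.46,0.0,.58]))
E
```

```text
{'time_s': 13.15, 'tool_pos': [0.4562, 0.1297, 0.3308], 'tool_rot': [179.3967, 44.8661, 79.7045], 'qpos': [-2.9555, 13.9031, -31.7424, 106.1755, 37.0951, 97.3166, -53.346], 'force': [0.9167, 0.6137, -3.1462], 'grip_width': 0.0578, 'grasp_force': 29.9982}
t 13.15 xyz cm [-26.57   2.78  -8.68] twist [-1.5  44.86 -4.79] tcp [0.46 0.   0.58] rows min 6.7
```

Call:
servo_tool(plan=[{"xyz":[-26.6,2.8,-8.7],"twist":[-1.5,44.9,-4.8],"jaw":1},{"xyz":[-26.6,2.8,-8.7],"twist":[-1.5,44.9,-4.8],"jaw":1},{"xyz":[-26.6,2.8,-8.7],"twist":[-1.5,44.9,-4.8],"jaw":1},{"xyz":[-26.6,2.8,-8.7],"twist":[-1.5,44.9,-4.8],"jaw":1},{"xyz":[-26.6,2.8,-8.7],"twist":[-1.5,44.9,-4.8],"jaw":1},{"xyz":[-26.6,2.8,-8.7],"twist":[-1.5,44.9,-4.8],"jaw":1},{"xyz":[-26.6,2.8,-8.7],"twist":[-1.5,44.9,-4.8],"jaw":1},{"xyz":[-26.6,2.8,-8.7],"twist":[-1.5,44.9,-4.8],"jaw":1},{"xyz":[-26.6,2.8,-8.7],"twist":[-1.5,44.9,-4.8],"jaw":1}])

```text
time_s: 13.9
tool_pos: [0.4614, -0.0019, 0.5749]
tool_rot: [-179.5, 0.1, 84.8]
force: [-0.1, 0.9, -2.6]
grip_width: 0.0576
grasp_force: 30.0
```

```bash
python3 - <<'E'
from h import *
st(); go(tool(0.2,0),tcp=np.array([.51,-.29,.58]))
E
```

```text
{'time_s': 13.9, 'tool_pos': [0.4614, -0.0019, 0.5749], 'tool_rot': [-179.5312, 0.1015, 84.8255], 'qpos': [16.4824, -5.5973, -17.672, 90.1932, -1.655, 95.6165, -6.4335], 'force': [-0.1315, 0.921, -2.5791], 'grip_width': 0.0576, 'grasp_force': 29.9993}
t 13.9 xyz cm [-28.26   7.43  -0.52] twist [-0.47  0.08 -5.37] tcp [ 0.51 -0.29  0.58] rows min 7.0
```

Call:
servo_tool(plan=[{"xyz":[-28.3,7.4,-0.5],"twist":[-0.5,0,-5.4],"jaw":1},{"xyz":[-28.3,7.4,-0.5],"twist":[-0.5,0,-5.4],"jaw":1},{"xyz":[-28.3,7.4,-0.5],"twist":[-0.5,0,-5.4],"jaw":1},{"xyz":[-28.3,7.4,-0.5],"twist":[-0.5,0,-5.4],"jaw":1},{"xyz":[-28.3,7.4,-0.5],"twist":[-0.5,0,-5.4],"jaw":1},{"xyz":[-28.3,7.4,-0.5],"twist":[-0.5,0,-5.4],"jaw":1},{"xyz":[-28.3,7.4,-0.5],"twist":[-0.5,0,-5.4],"jaw":1},{"xyz":[-28.3,7.4,-0.5],"twist":[-0.5,0,-5.4],"jaw":1},{"xyz":[-28.3,7.4,-0.5],"twist":[-0.5,0,-5.4],"jaw":1}])

```text
time_s: 14.65
tool_pos: [0.5112, -0.2908, 0.5747]
tool_rot: [-179.6, -0.1, 90.3]
force: [0.0, 0.8, -2.1]
grip_width: 0.0577
grasp_force: 30.0
```

```bash
cat >> h.py <<'E'
PAN=np.array([.5465,-.2627,0])
def place(R,z,dx=0,dy=0): return PAN+[dx,dy,z]-.1777*R[:,2]
E
python3 - <<'E'
from h import *
R=tool(.2,-45); st(); go(R,tcp=place(R,.28)); go(R,tcp=place(R,.17))
E
```

```text
{'time_s': 14.65, 'tool_pos': [0.5112, -0.2908, 0.5747], 'tool_rot': [-179.5581, -0.1001, 90.2514], 'qpos': [29.2863, 9.7199, -2.716, 74.626, 0.5719, 96.104, 26.9179], 'force': [0.04, 0.792, -2.1291], 'grip_width': 0.0577, 'grasp_force': 29.9993}
t 14.65 xyz cm [-9.8   3.66 16.86] twist [-0.44 44.9  -0.12] tcp [ 0.5469 -0.3884  0.4057] rows min 6.3
t 14.65 xyz cm [-9.82  3.74 27.86] twist [-0.44 44.9  -0.12] tcp [ 0.5469 -0.3884  0.2957] rows min 7.1
```

Call:
servo_tool(plan=[{"xyz":[-9.8,3.7,16.9],"twist":[-0.4,44.9,-0.1],"jaw":1},{"xyz":[-9.8,3.7,16.9],"twist":[-0.4,44.9,-0.1],"jaw":1},{"xyz":[-9.8,3.7,16.9],"twist":[-0.4,44.9,-0.1],"jaw":1},{"xyz":[-9.8,3.7,16.9],"twist":[-0.4,44.9,-0.1],"jaw":1},{"xyz":[-9.8,3.7,16.9],"twist":[-0.4,44.9,-0.1],"jaw":1},{"xyz":[-9.8,3.7,16.9],"twist":[-0.4,44.9,-0.1],"jaw":1},{"xyz":[-9.8,3.7,16.9],"twist":[-0.4,44.9,-0.1],"jaw":1},{"xyz":[-9.8,3.7,16.9],"twist":[-0.4,44.9,-0.1],"jaw":1},{"xyz":[-9.8,3.7,16.9],"twist":[-0.4,44.9,-0.1],"jaw":1}])

```text
time_s: 15.4
tool_pos: [0.5492, -0.3851, 0.4111]
tool_rot: [179.4, -44.7, 90.9]
force: [0.1, 0.7, -1.9]
grip_width: 0.0578
grasp_force: 30.0
```

```bash
python3 - <<'E'
from h import *
R=tool(.2,-45); st(); go(R,tcp=place(R,.15))
E
```

```text
{'time_s': 15.4, 'tool_pos': [0.5492, -0.3851, 0.4111], 'tool_rot': [179.3981, -44.6935, 90.9447], 'qpos': [43.4857, 32.4417, -3.5928, 68.8584, -32.4167, 107.8364, 38.6606], 'force': [0.1273, 0.7094, -1.9283], 'grip_width': 0.0578, 'grasp_force': 29.9993}
t 15.4 xyz cm [-9.76 -0.33  9.4 ] twist [0.08 0.3  0.53] tcp [ 0.5469 -0.3884  0.2757] rows min 3.3
```

Call:
servo_tool(plan=[{"xyz":[-3.3,-0.1,3.1],"twist":[0,0.3,0.5],"jaw":1},{"xyz":[-6.6,-0.2,6.3],"twist":[0,0.3,0.5],"jaw":1},{"xyz":[-9.8,-0.3,9.4],"twist":[0,0.3,0.5],"jaw":1},{"xyz":[-9.8,-0.3,9.4],"twist":[0,0.3,0.5],"jaw":1},{"xyz":[-9.8,-0.3,9.4],"twist":[0,0.3,0.5],"jaw":1},{"xyz":[-9.8,-0.3,9.4],"twist":[0,0.3,0.5],"jaw":1}])

```text
time_s: 15.9
tool_pos: [0.5472, -0.3892, 0.2776]
tool_rot: [179.7, -45.0, 90.3]
force: [0.5, -0.1, -0.9]
grip_width: 0.0579
grasp_force: 30.0
```

```bash
python3 - <<'E'
from h import *
R=tool(.2,-45); st(); go(R,tcp=place(R,.15))
for n in('scene','top'):
    c=cam(n); np.savez(n+'5.npz',i=c[0],K=c[1],R=c[2],t=c[3])
    if n=='scene': A=cv2.resize(c[0][120:260,120:260],(400,400),interpolation=cv2.INTER_CUBIC)
c=cam('wrist'); np.savez('w5.npz',i=c[0],K=c[1],R=c[2],t=c[3]); 
save('p5',np.hstack([A,cv2.resize(c[0],(400,300)).copy() if 0 else cv2.copyMakeBorder(cv2.resize(c[0],(400,300)),0,100,0,0,cv2.BORDER_CONSTANT)]))
E
```

```text
{'time_s': 15.9, 'tool_pos': [0.5472, -0.3892, 0.2776], 'tool_rot': [179.7434, -45.0488, 90.298], 'qpos': [43.6953, 37.8861, -3.1762, 76.1798, -30.8738, 97.4866, 45.5756], 'force': [0.4511, -0.104, -0.9325], 'grip_width': 0.0579, 'grasp_force': 29.9994}
t 15.9 xyz cm [-0.08 -0.03  0.2 ] twist [ 0.19 -0.05  0.07] tcp [ 0.5469 -0.3884  0.2757] rows min 0.1
```

View pics/p5.png

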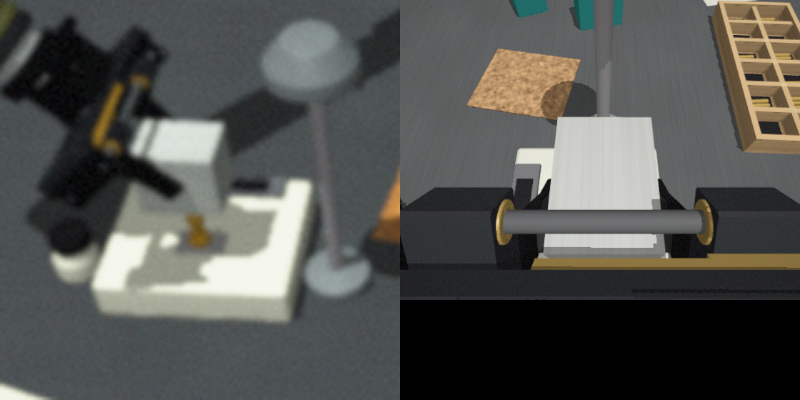

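The cover hangs mouth down above the casting, about squared with the pan, and clears the lamp and the jar. In the wrist view its closed face is near (221,164)-(357,347) in original pixels.

```bash
python3 - <<'E'
from h import *
d=np.load('w5.npz'); c=(d['i'],d['K'],d['R'],d['t']); g=c[0].astype(int).sum(2)
for r in (180,200,220,240): print(r,g[r,205:235].tolist(),'|',g[r,340:366].tolist())
print('col',g[150:175,285].tolist(),g[335:360,285].tolist())
o=env.get_obs();R=Ro.from_euler('xyz',o['tool_rot'],degrees=True).as_matrix(); print('mid by tool',(o['tool_pos']+.1777*R[:,2]).round(4))
E
```

```text
180 [303, 302, 308, 308, 303, 300, 299, 301, 293, 309, 310, 307, 302, 367, 559, 602, 604, 599, 590, 593, 593, 600, 603, 606, 605, 604, 608, 612, 611, 608] | [598, 598, 594, 598, 604, 604, 607, 605, 603, 601, 591, 593, 595, 448, 294, 302, 291, 289, 289, 298, 289, 302, 296, 306, 299, 287]
200 [293, 308, 308, 297, 286, 297, 298, 297, 302, 304, 302, 371, 560, 602, 602, 602, 597, 598, 594, 600, 608, 606, 607, 606, 612, 613, 618, 616, 615, 609] | [595, 600, 597, 596, 599, 600, 604, 610, 608, 612, 605, 602, 597, 593, 602, 456, 302, 302, 301, 301, 292, 294, 288, 295, 307, 302]
220 [678, 680, 677, 679, 678, 677, 679, 680, 676, 657, 620, 610, 609, 606, 597, 595, 596, 600, 606, 611, 609, 614, 616, 618, 622, 616, 619, 614, 613, 611] | [598, 599, 599, 596, 600, 596, 601, 607, 603, 610, 615, 612, 609, 603, 597, 602, 607, 626, 639, 513, 332, 310, 289, 299, 302, 305]
240 [680, 687, 685, 683, 683, 682, 685, 658, 622, 611, 609, 606, 601, 600, 601, 602, 604, 612, 612, 622, 619, 620, 623, 624, 619, 621, 615, 612, 612, 608] | [596, 601, 600, 602, 604, 597, 597, 605, 602, 606, 612, 617, 614, 614, 613, 605, 604, 598, 601, 630, 639, 566, 391, 297, 298, 293]
col [363, 356, 363, 363, 364, 362, 360, 364, 362, 362, 364, 363, 366, 418, 563, 599, 596, 602, 602, 601, 598, 600, 597, 599, 603] [617, 617, 617, 615, 620, 621, 620, 614, 619, 621, 617, 590, 390, 396, 386, 388, 391, 389, 393, 394, 383, 340, 343, 352, 345]
mid by tool [ 0.5478 -0.2648  0.153 ]
```

```bash
python3 - <<'E'
from h import *
d=np.load('w5.npz'); c=(d['i'],d['K'],d['R'],d['t'])
L=ray([[218.2,180],[216.2,200],[214.3,220],[212.1,240]],c,.188); Q=ray([[352.9,180],[354.9,200],[356.6,220],[358.6,240]],c,.188); E=ray([[285,163.6],[285,346.5]],c,.188)
for P in(L,Q): f=np.polyfit(P[:,1],P[:,0],1); print('yaw',-np.degrees(np.arctan(f[0])).round(2),np.polyval(f,-.263).round(4))
print(E.round(4).tolist())
E
```

```text
yaw 0.37 0.5181
yaw -0.54 0.575
[[0.5463, -0.2263, 0.188], [0.5465, -0.3022, 0.188]]
```

```bash
python3 - <<'E'
from h import *
R=tool(.2,-45); st(); go(R,tcp=place(R,.150,-.0005));go(R,tcp=place(R,.085,-.0005))
E
```

```text
{'time_s': 16.05, 'tool_pos': [0.5472, -0.3902, 0.2788], 'tool_rot': [179.5631, -44.9099, 90.37], 'qpos': [43.7437, 37.8331, -3.1603, 76.0841, -30.8597, 97.4563, 45.6012], 'force': [0.6848, -0.13, -1.7871], 'grip_width': 0.0581, 'grasp_force': 29.9993}
t 16.05 xyz cm [-0.09 -0.08  0.35] twist [0.32 0.09 0.12] tcp [ 0.5464 -0.3884  0.2757] rows min 0.1
t 16.05 xyz cm [-4.68 -0.12  4.96] twist [0.32 0.09 0.12] tcp [ 0.5464 -0.3884  0.2107] rows min 1.6
```

Call:
servo_tool(plan=[{"xyz":[-0.1,-0.1,0.3],"twist":[0.3,0,0.1],"jaw":1},{"xyz":[-0.8,-0.1,1.0],"twist":[0.3,0,0.1],"jaw":1},{"xyz":[-1.6,-0.1,1.8],"twist":[0.3,0,0.1],"jaw":1},{"xyz":[-2.4,-0.1,2.6],"twist":[0.3,0,0.1],"jaw":1},{"xyz":[-3.2,-0.1,3.4],"twist":[0.3,0,0.1],"jaw":1},{"xyz":[-3.9,-0.1,4.1],"twist":[0.3,0,0.1],"jaw":1},{"xyz":[-4.4,-0.1,4.6],"twist":[0.3,0,0.1],"jaw":1},{"xyz":[-4.7,-0.1,4.9],"twist":[0.3,0,0.1],"jaw":1},{"xyz":[-4.7,-0.1,4.9],"twist":[0.3,0,0.1],"jaw":1},{"xyz":[-4.7,-0.1,4.9],"twist":[0.3,0,0.1],"jaw":1}])

```text
time_s: 16.88
tool_pos: [0.5452, -0.3888, 0.2065]
tool_rot: [-179.6, -45.1, 89.9]
force: [0.7, 0.2, -1.4]
grip_width: 0.0583
grasp_force: 30.0
```

```bash
python3 - <<'E'
from h import *
R=tool(.2,-45); st(); go(R,tcp=place(R,.080,-.0005))
E
```

```text
{'time_s': 16.8833, 'tool_pos': [0.5452, -0.3888, 0.2065], 'tool_rot': [-179.6249, -45.1172, 89.8707], 'qpos': [43.6558, 41.8785, -3.0335, 78.5164, -30.2271, 92.3899, 48.6472], 'force': [0.6887, 0.1588, -1.3785], 'grip_width': 0.0583, 'grasp_force': 29.9972}
t 16.88 xyz cm [-0.03  0.13  0.09] twist [-0.14 -0.12 -0.23] tcp [ 0.5464 -0.3884  0.2057] rows min 0.0
```

Call:
servo_tool(plan=[{"xyz":[-0.06,0.08,0.06],"twist":[-0.1,-0.1,-0.2],"jaw":1},{"xyz":[-0.12,0.08,0.12],"twist":[-0.1,-0.1,-0.2],"jaw":1},{"xyz":[-0.12,0.08,0.12],"twist":[-0.1,-0.1,-0.2],"jaw":1}])

```text
time_s: 17.13
tool_pos: [0.546, -0.3886, 0.2063]
tool_rot: [-180.0, -45.1, 90.2]
force: [-2.0, -0.1, 3.6]
grip_width: 0.0578
grasp_force: 30.0
```

Call:
servo_tool(plan=[{"xyz":[-0.04,0,0.04],"twist":[0,0,0],"jaw":1},{"xyz":[-0.04,0,0.04],"twist":[0,0,0],"jaw":1}])

```text
time_s: 17.3
tool_pos: [0.546, -0.3887, 0.2062]
tool_rot: [180.0, -45.1, 90.3]
force: [-1.3, -1.2, 6.4]
grip_width: 0.0578
grasp_force: 30.0
```

Call:
servo_tool(plan=[{"xyz":[0.02,0,-0.02],"twist":[0,0,0],"jaw":0.25},{"xyz":[0.02,0,-0.02],"twist":[0,0,0],"jaw":0},{"xyz":[0.02,0,-0.02],"twist":[0,0,0],"jaw":0},{"xyz":[0.02,0,-0.02],"twist":[0,0,0],"jaw":0},{"xyz":[0.02,0,-0.02],"twist":[0,0,0],"jaw":0},{"xyz":[0.02,0,-0.02],"twist":[0,0,0],"jaw":0},{"xyz":[0.02,0,-0.02],"twist":[0,0,0],"jaw":0}])

```text
time_s: 17.88
tool_pos: [0.5459, -0.3885, 0.2046]
tool_rot: [-179.9, -45.0, 90.2]
force: [0.5, 0.0, 0.2]
grip_width: 0.0865
grasp_force: 0.0
```

Call:
servo_tool(plan=[{"xyz":[0,0,-1.5],"twist":[0,0,0],"jaw":0},{"xyz":[0,0,-3.5],"twist":[0,0,0],"jaw":0},{"xyz":[0,0,-6],"twist":[0,0,0],"jaw":0},{"xyz":[0,0,-9],"twist":[0,0,0],"jaw":0},{"xyz":[0,0,-12],"twist":[0,0,0],"jaw":0},{"xyz":[0,0,-15],"twist":[0,0,0],"jaw":0},{"xyz":[0,0,-15],"twist":[0,0,0],"jaw":0}])

```text
time_s: 18.47
tool_pos: [0.5453, -0.4991, 0.3153]
tool_rot: [179.8, -44.6, 90.1]
force: [-0.7, -1.2, 0.8]
grip_width: 0.0876
grasp_force: 0.0
```

```bash
python3 - <<'E'
from h import *
st(); go(tool(0,0),tcp=np.array([.53,-.29,.45]))
E
```

```text
{'time_s': 18.4667, 'tool_pos': [0.5453, -0.4991, 0.3153], 'tool_rot': [179.7695, -44.6143, 90.1337], 'qpos': [47.9044, 45.8462, -1.0958, 58.4904, -29.7109, 108.628, 45.7567], 'force': [-0.6883, -1.1575, 0.7849], 'grip_width': 0.0876, 'grasp_force': 0.0}
t 18.47 xyz cm [24.35 -1.5   5.1 ] twist [ 1.700e-01 -4.461e+01  4.000e-02] tcp [ 0.53 -0.29  0.45] rows min 6.2
```

Call:
servo_tool(plan=[{"xyz":[4,-0.2,-4],"twist":[0,-7,0],"jaw":0},{"xyz":[6,-0.3,-4],"twist":[0,-14,0],"jaw":0},{"xyz":[8,-0.5,-4],"twist":[0,-21,0],"jaw":0},{"xyz":[11,-0.7,-2],"twist":[0,-28,0],"jaw":0},{"xyz":[14,-1,0],"twist":[0,-35,0],"jaw":0},{"xyz":[17,-1.3,2],"twist":[0,-42,0],"jaw":0},{"xyz":[20,-1.5,4],"twist":[0,-44.6,0],"jaw":0},{"xyz":[24,-1.5,5],"twist":[0,-44.6,0],"jaw":0},{"xyz":[24,-1.5,5],"twist":[0,-44.6,0],"jaw":0},{"xyz":[24,-1.5,5],"twist":[0,-44.6,0],"jaw":0}])

```text
time_s: 19.3
tool_pos: [0.5316, -0.2862, 0.447]
tool_rot: [179.9, -0.4, 90.6]
force: [-0.4, -0.5, 0.6]
grip_width: 0.0868
grasp_force: 0.0
```

```bash
python3 - <<'E'
from h import *
st(); c=cam('wrist'); np.savez('w6.npz',i=c[0],K=c[1],R=c[2],t=c[3]); s=cam('scene')
save('fin',np.hstack([cv2.resize(c[0],(533,400)),cv2.resize(s[0][120:260,120:213],(266,400),interpolation=cv2.INTER_CUBIC)]))
E
```

```text
{'time_s': 19.3, 'tool_pos': [0.5316, -0.2862, 0.447], 'tool_rot': [179.8646, -0.4061, 90.592], 'qpos': [24.4245, 11.7633, 1.741, 86.5389, -0.7866, 81.7654, 26.8338], 'force': [-0.4305, -0.4755, 0.5884], 'grip_width': 0.0868, 'grasp_force': 0.0}
```

View pics/fin.png

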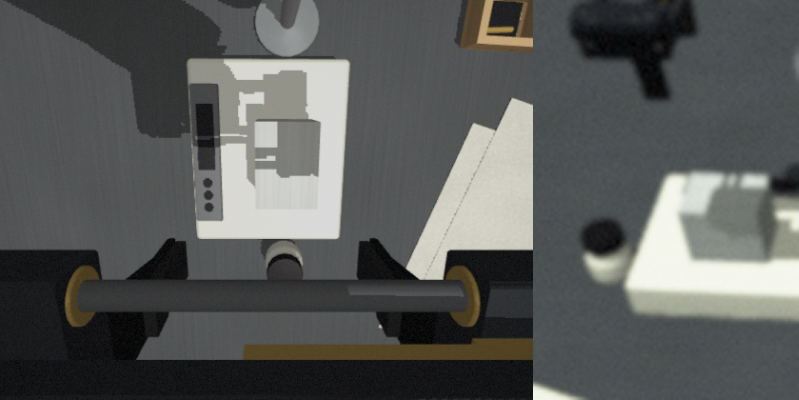

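The cover stands mouth down on the deck. Its top face is at (256,121)-(319,209) in the displayed crop, with the deck around it and the jar and lamp in place. I'll measure the centring and squareness from the pixels.

```bash
python3 - <<'E'
from h import *
d=np.load('w6.npz'); c=(d['i'],d['K'],d['R'],d['t']); g=c[0].astype(int).sum(2)
for r in (140,170,200,212): print(r,g[r,262:278].tolist(),'|',g[r,326:345].tolist())
for x in (285,300,320): print('c',x,g[118:136,x].tolist(),'|',g[210:228,x].tolist())
print('deck R',[ (r,int(340+np.where(g[r,340:385]>450)[0][-1])) for r in (110,140,170,200,230)])
E
```

```text
140 [427, 431, 424, 427, 421, 498, 587, 600, 598, 601, 606, 612, 616, 613, 610, 606] | [359, 366, 358, 363, 363, 364, 366, 372, 367, 367, 549, 631, 647, 651, 646, 650, 651, 645, 650]
170 [426, 431, 434, 435, 429, 420, 387, 371, 360, 360, 374, 379, 381, 382, 382, 378] | [369, 367, 363, 364, 365, 379, 369, 365, 371, 597, 653, 646, 650, 651, 654, 653, 652, 647, 650]
200 [650, 644, 648, 645, 648, 645, 624, 604, 601, 599, 615, 616, 622, 625, 617, 612] | [610, 613, 611, 616, 621, 619, 609, 622, 644, 656, 653, 649, 652, 650, 652, 649, 655, 651, 652]
212 [649, 648, 650, 644, 646, 648, 618, 603, 599, 603, 611, 617, 622, 617, 620, 610] | [608, 606, 608, 620, 616, 612, 611, 637, 652, 648, 651, 650, 653, 651, 652, 654, 650, 652, 654]
c 285 [431, 437, 430, 432, 434, 431, 411, 284, 285, 416, 609, 608, 605, 610, 613, 609, 612, 613] | [620, 618, 622, 622, 619, 622, 622, 619, 617, 634, 648, 650, 650, 645, 648, 647, 645, 646]
c 300 [427, 434, 434, 430, 435, 436, 401, 278, 282, 303, 372, 370, 372, 373, 365, 366, 369, 368] | [607, 610, 610, 610, 609, 614, 611, 611, 611, 627, 648, 650, 651, 649, 646, 651, 649, 652]
c 320 [427, 435, 432, 430, 435, 431, 411, 308, 278, 292, 343, 362, 357, 365, 358, 359, 361, 361] | [613, 614, 612, 617, 619, 608, 612, 610, 610, 623, 651, 654, 651, 651, 653, 653, 650, 651]
deck R [(110, 364), (140, 362), (170, 360), (200, 358), (230, 357)]
```

```bash
python3 - <<'E'
from h import *
d=np.load('w6.npz'); c=(d['i'],d['K'],d['R'],d['t'])
L=ray([[266.9,140],[267.6,170],[267.9,200],[268,212]],c,.115); Q=ray([[335.7,140],[334.6,170],[333.6,200],[332.9,212]],c,.115)
for P in(L,Q): f=np.polyfit(P[:,1],P[:,0],1); print('yaw',-np.degrees(np.arctan(f[0])).round(2),np.polyval(f,-.263).round(4))
E=ray([[300,127.2],[300,219.2]],c,.115);print(E.round(4).tolist(),E[:,1].mean())
D=ray([[364.5,110],[362.5,140],[360.5,170],[358.5,200],[357.3,230]],c,.045);f=np.polyfit(D[:,1],D[:,0],1);print('deck R yaw',-np.degrees(np.arctan(f[0])).round(2),np.polyval(f,-.263).round(4))
h=ray([[300,127.2],[300,219.2]],c,.113);print(h.round(4).tolist())
print('jar',ray([303*1,290],c,.055))
s=cam('top'); g=s[0].astype(int)
m=(g[...,0]-g[...,2]>60)&(g[...,1]<90); ys,xs=np.nonzero(m[150:260,150:260]); print('marker red px',xs.mean()+150,ys.mean()+150)
g0=np.load('top0.npz')['i'].astype(int); print('diffs dish/marker/jar',[np.abs(g-g0)[a:b,e:f].mean().round(2) for a,b,e,f in((255,288,165,207),(190,212,175,220),(210,232,395,413))])
E
```

```text
yaw 0.64 0.5153
yaw 0.5 0.5729
[[0.5424, -0.223, 0.115], [0.544, -0.3028, 0.115]] -0.2628924567129251
deck R yaw 0.27 0.6098
[[0.5425, -0.2231, 0.113], [0.5441, -0.3034, 0.113]]
jar [[ 0.5518414  -0.40367842  0.055     ]]
marker red px 187.60294117647058 194.79411764705884
diffs dish/marker/jar [np.float64(1.78), np.float64(1.99), np.float64(40.71)]
```

Call:
servo_tool(plan=[{"xyz":[0,4,0],"twist":[0,0,0],"jaw":0},{"xyz":[0,8,0],"twist":[0,0,0],"jaw":0},{"xyz":[0,12,0],"twist":[0,0,0],"jaw":0},{"xyz":[0,14,0],"twist":[0,0,0],"jaw":0},{"xyz":[0,14,0],"twist":[0,0,0],"jaw":0},{"xyz":[0,14,0],"twist":[0,0,0],"jaw":0}])

```text
time_s: 19.95
tool_pos: [0.6713, -0.2906, 0.4418]
tool_rot: [-179.7, -0.5, 90.2]
force: [0.2, -0.4, 0.6]
grip_width: 0.0867
grasp_force: 0.0
```

```bash
python3 - <<'E'
from h import *
c=cam('wrist'); np.savez('w7.npz',i=c[0],K=c[1],R=c[2],t=c[3]); g=c[0].astype(int).sum(2); st()
# expected pixel columns for +x bottom / top edges and deck edge
for y in (-.235,-.25,-.27,-.29):
    p=proj([[.5155,y,.115],[.573,y,.115],[.573,y,.045],[.61,y,.045]],c).round(1); r=int(round(p[2,1])); r1=int(round(p[0,1]))
    a=int(p[2,0]); print(y,p.tolist(),'row',r,'cols',a-14,g[r,a-14:a+14].tolist(),'deck',int(p[3,0])-6,g[r,int(p[3,0])-6:int(p[3,0])+6].tolist()); a=int(p[0,0]);b=int(p[1,0]); print('  top row',r1,a-7,g[r1,a-7:a+8].tolist(),b-7,g[r1,b-7:b+8].tolist())
E
```

```text
{'time_s': 20.0, 'tool_pos': [0.6703, -0.291, 0.443], 'tool_rot': [-179.738, -0.4367, 90.0936], 'qpos': [20.8404, 27.9856, 0.9812, 65.7329, -0.7699, 86.6908, 21.8503], 'force': [-0.4518, -0.6594, 0.6802], 'grip_width': 0.087, 'grasp_force': 0.0}
-0.235 [[100.8, 136.7], [170.3, 136.9], [191.9, 132.2], [228.5, 132.3]] row 132 cols 177 [242, 251, 239, 251, 250, 255, 249, 244, 246, 248, 252, 251, 250, 245, 247, 321, 411, 434, 436, 434, 430, 438, 430, 432, 431, 429, 438, 435] deck 222 [433, 436, 444, 443, 428, 407, 398, 379, 328, 309, 297, 291]
  top row 137 93 [296, 233, 358, 582, 631, 632, 630, 635, 609, 574, 556, 548, 556, 564, 566] 163 [362, 361, 355, 359, 368, 370, 370, 367, 301, 263, 250, 236, 248, 240, 239]
-0.25 [[103.2, 155.0], [171.8, 155.2], [192.9, 147.3], [229.1, 147.4]] row 147 cols 178 [242, 247, 240, 253, 255, 257, 255, 249, 245, 247, 249, 246, 258, 283, 266, 317, 412, 439, 431, 438, 437, 434, 439, 443, 437, 438, 430, 428] deck 223 [434, 434, 443, 431, 422, 406, 391, 370, 326, 304, 312, 332]
  top row 155 96 [272, 204, 476, 608, 633, 635, 633, 623, 586, 560, 557, 556, 570,
[... 335 characters left out ...]
648, 650, 646, 648, 635, 611, 591, 520, 413, 359, 351]
  top row 179 99 [298, 233, 366, 591, 633, 636, 638, 633, 595, 564, 560, 558, 566, 576, 576] 166 [359, 370, 364, 364, 372, 374, 366, 360, 353, 279, 253, 246, 250, 249, 247]
-0.29 [[109.3, 201.4], [175.6, 201.7], [195.4, 185.8], [230.6, 185.9]] row 186 cols 181 [292, 292, 296, 294, 303, 301, 294, 301, 296, 293, 295, 304, 303, 304, 291, 520, 628, 648, 647, 649, 649, 651, 647, 649, 652, 648, 649, 650] deck 224 [649, 648, 649, 650, 651, 629, 610, 586, 504, 398, 353, 354]
  top row 201 102 [295, 249, 367, 586, 636, 636, 633, 630, 594, 567, 554, 551, 567, 570, 580] 168 [564, 568, 572, 568, 576, 580, 579, 562, 507, 371, 264, 251, 281, 284, 288]
```

```bash
python3 - <<'E'
from h import *
d=np.load('w7.npz'); c=(d['i'],d['K'],d['R'],d['t'])
B=ray([[192.1,132],[193.1,147],[194.5,167],[195.6,186]],c,.045); f=np.polyfit(B[:,1],B[:,0],1); print('+x foot',np.polyval(f,-.263).round(4),'yaw',-np.degrees(np.arctan(f[0])).round(2))
print('deck R',ray([[231.5,167],[232.5,186]],c,.045)[:,0].round(4))
T=ray([[171,137],[172.3,155],[174.4,179],[176.6,201]],c,.115); f=np.polyfit(T[:,1],T[:,0],1); print('+x top',np.polyval(f,-.263).round(4),-np.degrees(np.arctan(f[0])).round(2))
E
```

```text
+x foot 0.5732 yaw -0.0
deck R [0.6117 0.612 ]
+x top 0.5736 0.4
```

The cover sits flat and square, but both views put it about 2 mm off towards −x. There's plenty of time, so I'll recentre it with a very light regrip offset by +2.2 mm.

```bash
python3 - <<'E'
from h import *
R=tool(.2,-45); go(R,tcp=np.array([.5482,-.4945,.3125]))
E
```

```text
t 20.0 xyz cm [-20.42 -12.18  12.95] twist [-0.21 44.56 -0.2 ] tcp [ 0.5482 -0.4945  0.3125] rows min 6.5
```

Call:
servo_tool(plan=[{"xyz":[-20.4,-12.2,13],"twist":[0,2,0],"jaw":0},{"xyz":[-20.4,-12.2,13],"twist":[0,6,0],"jaw":0},{"xyz":[-20.4,-12.2,13],"twist":[0,12,0],"jaw":0},{"xyz":[-20.4,-12.2,13],"twist":[0,18,0],"jaw":0},{"xyz":[-20.4,-12.2,13],"twist":[0,24,0],"jaw":0},{"xyz":[-20.4,-12.2,13],"twist":[0,31,0],"jaw":0},{"xyz":[-20.4,-12.2,13],"twist":[0,38,0],"jaw":0},{"xyz":[-20.4,-12.2,13],"twist":[-0.2,44.6,-0.2],"jaw":0},{"xyz":[-20.4,-12.2,13],"twist":[-0.2,44.6,-0.2],"jaw":0},{"xyz":[-20.4,-12.2,13],"twist":[-0.2,44.6,-0.2],"jaw":0}])

```text
time_s: 20.83
tool_pos: [0.5478, -0.4943, 0.3127]
tool_rot: [179.8, -44.9, 90.3]
force: [1.3, 0.1, 0.9]
grip_width: 0.0868
grasp_force: 0.0
```

```bash
python3 - <<'E'
from h import *
R=tool(.2,-45); st(); go(R,tcp=np.array([.5482,-.3885,.2065]))
E
```

```text
{'time_s': 20.8333, 'tool_pos': [0.5478, -0.4943, 0.3127], 'tool_rot': [179.8311, -44.9294, 90.2646], 'qpos': [48.8672, 45.8735, -3.5748, 58.8547, -28.5829, 108.066, 44.9072], 'force': [1.3024, 0.1225, 0.8533], 'grip_width': 0.0868, 'grasp_force': 0.0}
t 20.83 xyz cm [-1.000e-02  4.000e-02  1.499e+01] twist [0.12 0.07 0.05] tcp [ 0.5482 -0.3885  0.2065] rows min 3.6
```

Call:
servo_tool(plan=[{"xyz":[0,0,3],"twist":[0,0,0],"jaw":0},{"xyz":[0,0,6],"twist":[0,0,0],"jaw":0},{"xyz":[0,0,9],"twist":[0,0,0],"jaw":0},{"xyz":[0,0,11.5],"twist":[0,0,0],"jaw":0},{"xyz":[0,0,13.5],"twist":[0,0,0],"jaw":0},{"xyz":[0,0,15],"twist":[0,0,0],"jaw":0},{"xyz":[0,0,15],"twist":[0,0,0],"jaw":0},{"xyz":[0,0,15],"twist":[0,0,0],"jaw":0}])

```text
time_s: 21.5
tool_pos: [0.5501, -0.3849, 0.2096]
tool_rot: [179.6, -44.9, 90.8]
force: [0.4, -0.6, -0.3]
grip_width: 0.0871
grasp_force: 0.0
```

```bash
python3 - <<'E'
from h import *
R=tool(.2,-45); st(); go(R,tcp=np.array([.5482,-.3885,.2065]))
E
```

```text
{'time_s': 21.5, 'tool_pos': [0.5501, -0.3849, 0.2096], 'tool_rot': [179.5711, -44.8553, 90.8296], 'qpos': [44.7627, 41.7741, -5.4323, 78.3108, -29.1676, 91.7357, 47.9348], 'force': [0.3904, -0.5919, -0.3389], 'grip_width': 0.0871, 'grasp_force': 0.0}
t 21.5 xyz cm [-0.48 -0.2  -0.03] twist [-0.02  0.14  0.45] tcp [ 0.5482 -0.3885  0.2065] rows min 0.1
```

Call:
servo_tool(plan=[{"xyz":[-0.4,-0.17,0],"twist":[0,0,0.4],"jaw":0},{"xyz":[-0.4,-0.17,0],"twist":[0,0,0.4],"jaw":0},{"xyz":[-0.4,-0.17,0],"twist":[0,0,0.4],"jaw":0}])

```text
time_s: 21.75
tool_pos: [0.5473, -0.3909, 0.2058]
tool_rot: [-179.9, -44.9, 89.9]
force: [-1.8, -0.4, 0.7]
grip_width: 0.0867
grasp_force: 0.0
```

Call:
servo_tool(plan=[{"xyz":[0,0,0],"twist":[0,0,0],"jaw":0}])

```text
time_s: 21.83
tool_pos: [0.5473, -0.3905, 0.2054]
tool_rot: [-179.9, -44.9, 89.9]
force: [-0.0, 0.7, 0.1]
grip_width: 0.0867
grasp_force: 0.0
```

Call:
servo_tool(plan=[{"xyz":[0,0,0],"twist":[0,0,0],"jaw":0}])

```text
time_s: 21.92
tool_pos: [0.5474, -0.39, 0.2051]
tool_rot: [-179.9, -45.0, 89.9]
force: [1.1, 0.6, 0.2]
grip_width: 0.087
grasp_force: 0.0
```

Call:
servo_tool(plan=[{"xyz":[0,0.08,0],"twist":[0,0,-0.2],"jaw":0},{"xyz":[0,0.08,0],"twist":[0,0,-0.2],"jaw":0.2},{"xyz":[0,0.08,0],"twist":[0,0,-0.2],"jaw":0.25},{"xyz":[0,0.08,0],"twist":[0,0,-0.2],"jaw":0.28},{"xyz":[0,0.08,0],"twist":[0,0,-0.2],"jaw":0.3},{"xyz":[0,0.08,0],"twist":[0,0,-0.2],"jaw":0.32},{"xyz":[0,0.08,0],"twist":[0,0,-0.2],"jaw":0.34},{"xyz":[0,0.08,0],"twist":[0,0,-0.2],"jaw":0.37},{"xyz":[0,0.08,0],"twist":[0,0,-0.2],"jaw":0.37},{"xyz":[0,0.08,0],"twist":[0,0,-0.2],"jaw":0.37}], newtons=5)

```text
time_s: 22.75
tool_pos: [0.5481, -0.3894, 0.2048]
tool_rot: [180.0, -45.0, 90.2]
force: [-0.3, -0.1, -0.9]
grip_width: 0.0582
grasp_force: 5.0
```

Call:
servo_tool(plan=[{"xyz":[0,0,0],"twist":[0,0,0],"jaw":0.3},{"xyz":[0,0,0],"twist":[0,0,0],"jaw":0.2},{"xyz":[0,0,0],"twist":[0,0,0],"jaw":0},{"xyz":[0,0,0],"twist":[0,0,0],"jaw":0},{"xyz":[0,0,0],"twist":[0,0,0],"jaw":0},{"xyz":[0,0,0],"twist":[0,0,0],"jaw":0},{"xyz":[0,0,0],"twist":[0,0,0],"jaw":0}])

```text
time_s: 23.33
tool_pos: [0.5483, -0.3894, 0.2049]
tool_rot: [179.9, -45.0, 90.3]
force: [-0.4, -0.6, 0.2]
grip_width: 0.0857
grasp_force: 0.0
```

Call:
servo_tool(plan=[{"xyz":[0,0,-1.5],"twist":[0,0,0],"jaw":0},{"xyz":[0,0,-3.5],"twist":[0,0,0],"jaw":0},{"xyz":[0,0,-6],"twist":[0,0,0],"jaw":0},{"xyz":[0,0,-9],"twist":[0,0,0],"jaw":0},{"xyz":[0,0,-12],"twist":[0,0,0],"jaw":0},{"xyz":[0,0,-15],"twist":[0,0,0],"jaw":0},{"xyz":[0,0,-15],"twist":[0,0,0],"jaw":0}])

```text
time_s: 23.92
tool_pos: [0.5474, -0.5, 0.3155]
tool_rot: [179.6, -44.6, 90.2]
force: [-0.0, -0.3, 1.3]
grip_width: 0.087
grasp_force: 0.0
```

Call:
servo_tool(plan=[{"xyz":[4,-0.2,-4],"twist":[0,-7,0],"jaw":0},{"xyz":[6,-0.3,-4],"twist":[0,-14,0],"jaw":0},{"xyz":[8,-0.5,-4],"twist":[0,-21,0],"jaw":0},{"xyz":[11,-0.7,-2],"twist":[0,-28,0],"jaw":0},{"xyz":[14,-1,0],"twist":[0,-35,0],"jaw":0},{"xyz":[17,-1.3,2],"twist":[0,-42,0],"jaw":0},{"xyz":[20,-1.5,4],"twist":[0,-45,0],"jaw":0},{"xyz":[24,-1.5,5],"twist":[0,-45,0],"jaw":0},{"xyz":[24,-1.5,5],"twist":[0,-45,0],"jaw":0},{"xyz":[24,-1.5,5],"twist":[0,-45,0],"jaw":0}])

```text
time_s: 24.75
tool_pos: [0.5336, -0.2869, 0.4471]
tool_rot: [179.8, -0.0, 90.6]
force: [-0.9, 0.1, -0.6]
grip_width: 0.0873
grasp_force: 0.0
```

```bash
python3 - <<'E'
from h import *
st(); c=cam('wrist'); np.savez('w8.npz',i=c[0],K=c[1],R=c[2],t=c[3]); g=c[0].astype(int).sum(2)
for y in (-.232,-.255,-.283,-.297):
    p=proj([[.5175,y,.115],[.5755,y,.115]],c); r=int(round(p[0,1])); a,b=p[:,0].astype(int); print(y,'row',r,a-8,g[r,a-8:a+9].tolist(),b-8,g[r,b-8:b+9].tolist())
p=proj([[.5465,-.223,.115],[.5465,-.303,.115]],c).astype(int); print(p.tolist(),[g[q[1]-7:q[1]+8,q[0]].tolist() for q in p])
E
```

```text
{'time_s': 24.75, 'tool_pos': [0.5336, -0.2869, 0.4471], 'tool_rot': [179.7512, -0.0038, 90.5583], 'qpos': [26.2948, 11.9543, -0.5974, 86.2834, 0.0103, 81.5416, 26.2674], 'force': [-0.9353, 0.066, -0.5768], 'grip_width': 0.0873, 'grasp_force': 0.0}
-0.232 row 134 258 [424, 434, 432, 431, 430, 434, 431, 427, 431, 560, 600, 593, 593, 603, 609, 612, 613] 328 [361, 362, 367, 364, 376, 373, 369, 365, 595, 648, 649, 647, 648, 645, 645, 650, 651]
-0.255 row 162 258 [529, 431, 433, 430, 427, 428, 433, 434, 424, 440, 454, 447, 447, 450, 461, 455, 463] 326 [358, 365, 362, 362, 367, 378, 372, 358, 390, 602, 649, 650, 649, 648, 651, 645, 648]
-0.283 row 194 259 [645, 642, 649, 646, 647, 647, 645, 648, 589, 597, 607, 601, 609, 613, 619, 625, 623] 325 [609, 612, 610, 615, 619, 621, 619, 609, 632, 651, 653, 653, 650, 653, 654, 652, 652]
-0.297 row 209 259 [649, 646, 647, 646, 647, 649, 647, 650, 637, 615, 600, 598, 609, 610, 617, 612, 618] 324 [605, 610, 608, 608, 611, 613, 611, 605, 618, 645, 651, 653, 653, 653, 654, 653, 654]
[[301, 123], [299, 215]] [[428, 431, 430, 432, 417, 346, 279, 305, 352, 372, 371, 369, 368, 367, 367], [613, 609, 612, 607, 606, 610, 610, 616, 636, 651, 645, 653, 651, 651, 649]]
```

```bash
python3 - <<'E'
from h import *
print(env.sign_off())
E
```

```text
the job is handed in; nothing more can be done
None
```

The job is handed in at about 25 s of the 66 s. The cover was turned in two goes via the mat and now stands open side down over the casting, flat on the deck and within about 1 mm and 1° of the pan by the wrist camera, after a light 2 mm recentring. I saw no contact with the lamp, the jar, the dish, the marker or the casting, though the final check could not measure the jar (arm in view) or the casting (now covered).

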